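# Lock the sample chest with its hasp and pin

### The arm

A 6-joint arm with a two-finger parallel gripper is mounted at the origin on a cart in front of the work surface, level with it; the furniture and walls round the work are solid. World frame = base frame: x ahead of the robot, y to its left, z up, the work surface at z = 0. Lengths are in m, angles in rad, forces in N, time in s.
With the tool pointing down it reaches from about 0.35 to 0.85 m from the base axis. Payload 8.1 kg.
Tool frame: the origin (TCP) lies between the finger pads; the fingertips stand 17 mm ahead of it and the grasp point (between the pads) lies 2 mm behind it; y points along the fingers, z is the direction in which the jaws open and shut, and the axes are right-handed (so a half turn about y gives the same grasp; the last joint's range is limited). The gripper opens to 93 mm and grips with 3 to 60 N. Pads are 15 mm wide; open, the fingers measure 128 mm over their backs; the gripper's body (75 mm by 188 mm) begins 65 mm behind the grasp point.
Start: joints at [-1.283, 0.13, 1.488, -0, 1.523, -0.085], TCP at [0.219, -0.559, 0.236] pointing down, gripper open.
Joint ranges: [-2.96, 2.96], [-0.89, 2.26], [0.02, 2.5], [-1.34, 4.48], [0, 2.73], [-2.66, 2.66]. Speed limits (rad/s): [2.39, 2.39, 2.79, 3.14, 3.14, 3.14].

### API

Orientations are given as a unit quaternion [x, y, z, w].
In Python, from station import bot gives the robot as it stands. The module is installed in compiled form; this text tells all that it offers.
- The arm moves only by the shell command python3 -m handwheel 'ROWS' [FORCE]. ROWS is JSON, a list of rows, each a list of 7 numbers: the shift along the tool's x, y, z in mm, then the turn, a rotation vector about the tool's x, y, z in degrees, then the closure, from -1 (fully open) to 1 (shut), so that 0 is half open. A call has 1 to 8 rows; each row shifts and turns the pose as measured when the row begins, along the tool's axes as they then stand; what a row does not reach is not made up. A row lasts 1/8 s, in which the tool goes at most 62.5 mm and 10.7 degrees, less where a joint would pass 70% of its speed; a pose out of reach is approached as far as the arm can. A call is refused whole if a number of a shift passes 62.5 or a number of a turn 10.7, either way. A call with a gripper value outside its range is refused whole. The fingers move at their own pace and stop on an object; FORCE is the grip in N (left out, the last holds). Time passes only in rows, so rows that do not move let the fingers close. It gives the time, the measured TCP pose, the force and the opening at its end, in the units of the state.
- bot.read_state(): the state, without advancing time (a new reading comes with each control period).
- bot.capture(name): name is "scene" or "top"; returns a dict with "img" (384x512x3 uint8, red, green, blue), "K" (3x3 intrinsics, pixels), "pose" (4x4, takes a point from camera to world coordinates). Camera axes: x right, y down, z forward; pixel columns grow to the right and rows downward; lengths in m; the calibration is good to about 2 mm. A picture is of the moment at which its call begins. There is no depth.
- bot.close_job(): hands the job in, once; it reports no verdict.
The state is a dict: "time": time; "joint_pos": joint angles; "dq": joint speeds; "joint_torque": joint torques, N m; "ee_pos": TCP position; "orientation": TCP orientation; "wrist_force": force on the tool from outside, world axes, zero at the start; "moment": the same for the moment, N m; "gripper_width": finger opening in m.
Only numpy, scipy, OpenCV 4.12 (cv2) and the standard library are available. Lean on these libraries where they do the work, as an engineer would, in place of code of your own. Each camera call takes 0.05 s, during which the arm holds its last target.

### The job

Lock the sample chest: swing the steel hasp on its lid over until it lies flat with the staple's loop standing up through its slot, then take the long locking pin out of the pocket tray and push it through the loop, fully home with its collar up against the edge of the hasp. Push it in from the side of the loop where the can is not in the way. Leave the can and the card tray on the chest, the hand stamp and the two shorter pins where they are, and let go of the pin.

Things in the scene. Friction and masses are not known exactly. Their poses are not given: they have to be found in the camera images.
- chest: plywood sample chest, fixed, lid closed, 150 (x) x 230 (y) x 60 mm high. Origin: centre of its underside, on the table; x from its front rail to its back, y along its long side, z up. On its top, on the line y = 0, stand the staple's keeper block (36 x 30 mm, on a 46 mm foot plate, at x = -45) and the hasp's hinge block (30 mm wide, at x = +23). The shut hasp lies 24 to 28 mm above the chest top
- loop (a point): centre of the staple loop's free opening with the hasp shut, 95.5 mm above the table. Upright U of 6 mm round steel in the chest's x-z plane: a pin goes through along the chest's y axis, from either side. Opening 14 mm wide (x), 15 mm high: 7.5 mm down to the shut hasp's upper face, 7.5 mm up to the bow (its top is 13.5 mm up). A pin lying on the hasp has its axis 3.5 mm below. Axes as the chest's
- hasp_hinge (a point): middle of the hasp's hinge axis (along the chest's y), 86 mm above the table, at chest x = +10 mm. Axes as the chest's
- hasp (a joint): angle of the hasp, rad: 0 = shut, lying level towards the chest's front (-x of the chest) over the staple; grows as the lip swings up and back: 1.57 upright, 2.4 fully back. Starts between 0.7 and 1.6. It stays where it is left; moving it takes about 1 N at the lip. It stops by itself at 0; up to 0.12 counts as shut
- hasp_lip (a point): middle of the rolled lip at the hasp's free end, 78 mm from the hinge axis. The hasp is a steel strap 30 mm wide (along the chest's y), 4 mm thick, slotted for the staple; the lip is an 8 mm round roll, 30 mm long along the chest's y. It can be pinched across these 30 mm from above and turns between the fingers as it swings. Axes of the hasp: x from lip to hinge, y the hinge axis
- long_pin: long locking pin, 30 g: round steel shank 8 mm thick, 40 mm long with tapered tip; collar 18 mm across, 4 mm thick; black knob 14 mm thick, 24 mm long, in one line. Origin: on the axis at the collar face where the shank begins; x along the pin from knob to tip (tip at +40 mm, knob end at -28). Starts level in one of the tray's grooves, pointing along the tray's x, axis 26 mm above the table
- long_pin_grip (a point): the place to hold the long pin: on its axis in the middle of the knob, 15 mm behind the collar face (the knob is free on both sides; 16 mm of air below it)
- long_pin_neck (a point): point on the axis of the long pin's shank, 15 mm ahead of the collar face: it lies in the plane of the loop when the collar touches the edge of the hasp
- short_pin_a: a pin like the long one but with a shank of only 24 mm, too short to lock the chest; it stays in its groove. Origin and axes as for the long pin
- short_pin_b: the other short pin (24 mm shank), the same
- pin_tray: white pocket tray, fixed, 105 x 126 mm. Origin: on the table under its middle. Its back (tray x = -5 to +45 mm) is a 30 mm high block with three grooves along x, 11 mm wide, 8 mm deep, at tray y = -42, 0 and +42; the shanks lie in them, tips to +x. At its front the three knobs (middles near tray x = -23) stick out over a 3 mm floor with ridges up to 7 mm high. Which pin lies in which groove varies
- lid_can: full nut can with white lid, 70 mm across, 45 mm high, standing on the chest top on one side of the staple (about 77 mm along the chest's +y or -y); bystander. Origin: centre of its underside
- can_tray: empty ten-sided card tray, 80 mm across, 8 mm high, lying on the chest top on the other side of the staple; bystander, pass above it. Origin: centre of its underside
- stamp: wooden hand stamp, 27 x 48 x 62 mm high, standing beside the pocket tray (about 92 mm along the tray's +y); bystander. Origin: centre of its underside

How it is judged:
By the outcome, as a careful person would: the job done as asked, in the order asked, and still so for the second after the job is handed in, with the robot touching nothing.
It also fails if it takes over 54 s, if anything falls off the work surface, if the arm or the gripper's body presses on something with over 40 N, if the wrist force passes 120 N, or if a joint passes its speed limit or range.

## Working session

There is one attempt and no reset: what is moved stays moved. The work goes in short steps, Python scripts to look and compute and a shell command to move; the robot and the scene stay as the last step left them, time stands still between calls to the robot, and variables do not carry over. Pictures are saved under pics/ and viewed, and the job is handed in when it is done.

```bash
mkdir -p pics
python3 - <<'E'
from station import bot
import cv2,json,numpy as np
s=bot.read_state();print(s)
for n in("scene","top"):
    c=bot.capture(n);cv2.imwrite(f"pics/{n}0.png",c["img"][:,:,::-1]);print(n,c["K"].tolist(),np.round(c["pose"],4).tolist())
E
```

```text
{'time': 0.0, 'joint_pos': array([-1.28338743e+00,  1.31125143e-01,  1.48928925e+00,  1.90056988e-05,
        1.52299995e+00, -8.53804524e-02]), 'dq': array([-0.00137255,  0.00013878, -0.00109305, -0.00055623, -0.00103915,
       -0.00196309]), 'joint_torque': array([ 2.08806217e-03, -5.59853625e+01, -4.91752732e+01,  7.70038459e-02,
        3.56747839e-02, -1.77920301e-04]), 'ee_pos': array([ 0.21841265, -0.55825232,  0.23460346]), 'orientation': array([-0.13109697,  0.69550004, -0.69421712,  0.13098042]), 'wrist_force': array([ 0.43934659, -0.49780876,  0.29278874]), 'moment': array([0.03185668, 0.00221104, 0.02223467]), 'gripper_width': 0.09278126332780882}
scene [[498.1788823236856, 0.0, 257.1055206337745], [0.0, 498.1788823236856, 195.4010196299416], [0.0, 0.0, 1.0]] [[0.8638, -0.2033, 0.461, -0.1209], [-0.5036, -0.322, 0.8017, -1.1933], [-0.0145, -0.9247, -0.3805, 0.5877], [0.0, 0.0, 0.0, 1.0]]
top [[401.0802891570805, 0.0, 249.69377983197168], [0.0, 401.0802891570805, 189.80993258799222], [0.0, 0.0, 1.0]] [[0.0039, -0.9903, 0.1391, 0.3562], [-1.0, -0.0039, 0.0008, -0.1567], [-0.0003, -0.1391, -0.9903, 1.1167], [0.0, 0.0, 0.0, 1.0]]
```

View pics/scene0.png

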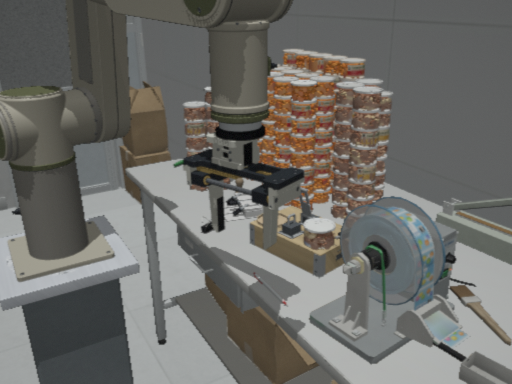

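View pics/top0.png

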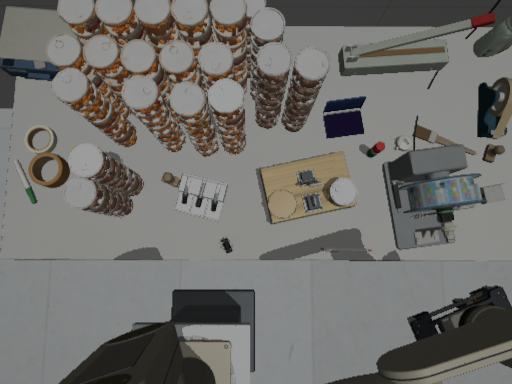

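Run:
```python
import cv2
t=cv2.imread("pics/top0.png");s=cv2.imread("pics/scene0.png")
cv2.imwrite("pics/t_ch.png",cv2.resize(t[145:229,255:365],None,fx=7,fy=7,interpolation=cv2.INTER_CUBIC))
cv2.imwrite("pics/t_tr.png",cv2.resize(t[160:230,155:240],None,fx=8,fy=8,interpolation=cv2.INTER_CUBIC))
cv2.imwrite("pics/s_ch.png",cv2.resize(s[150:280,170:360],None,fx=4,fy=4,interpolation=cv2.INTER_CUBIC))
```

```text
(no output)
```

View pics/t_ch.png

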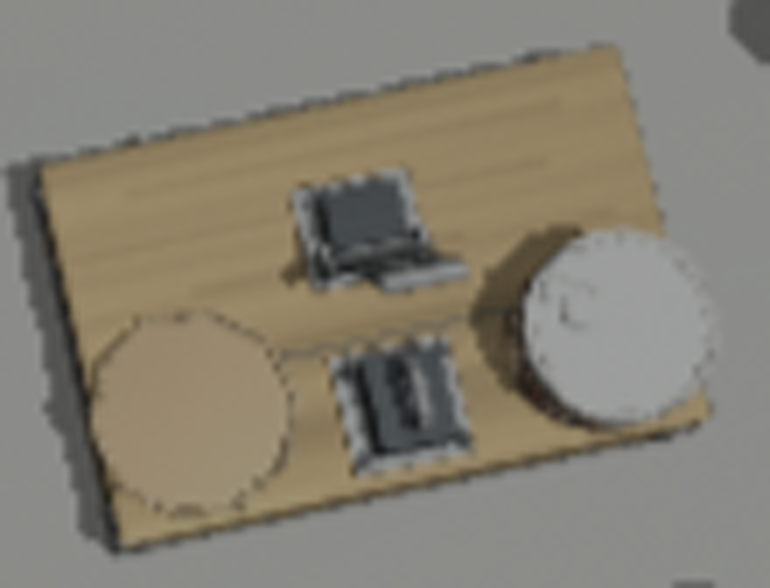

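View pics/t_tr.png

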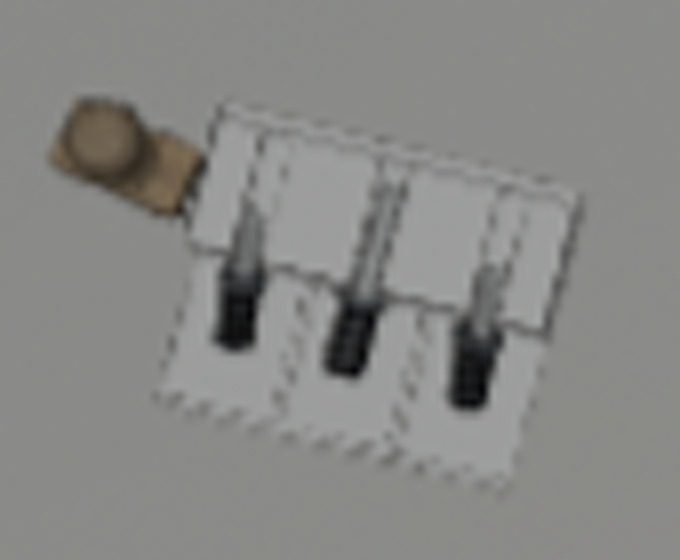

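View pics/s_ch.png

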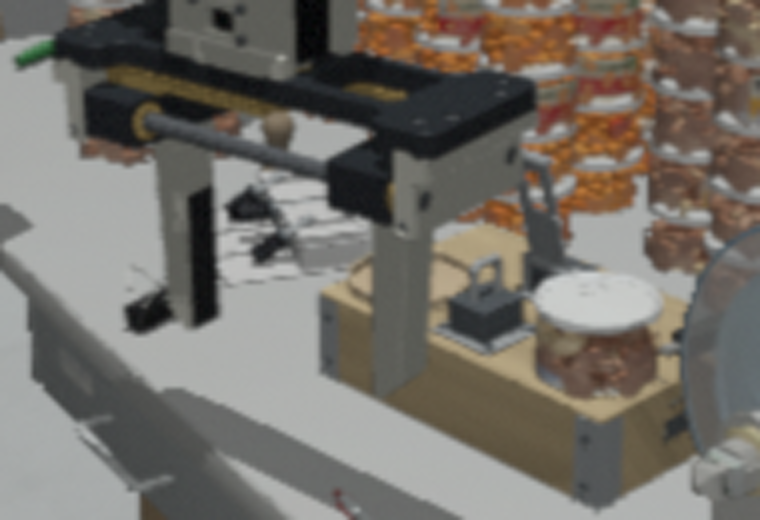

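```bash
cat > h.py <<'E'
import numpy as np,cv2
from scipy.spatial.transform import Rotation as R
from scipy.optimize import least_squares
def proj(c,P):
    P=np.atleast_2d(P);T=np.linalg.inv(c["pose"]);q=P@T[:3,:3].T+T[:3,3];u=q@np.asarray(c["K"]).T
    return u[:,:2]/u[:,2:]
def ray(c,uv):
    d=c["pose"][:3,:3]@np.linalg.solve(c["K"],[uv[0],uv[1],1]);return c["pose"][:3,3],d
def onz(c,uv,z):
    o,d=ray(c,uv);return o+d*(z-o[2])/d[2]
def crop(p,k,off): return (np.array(p,float)+.5)/k-.5+np.array(off)
def tri(c1,u1,c2,u2):
    A=[];b=[]
    for c,u in((c1,u1),(c2,u2)):
        o,d=ray(c,u);d=d/np.linalg.norm(d);M=np.eye(3)-np.outer(d,d);A.append(M);b.append(M@o)
    A=np.vstack(A);b=np.hstack(b);x,res,_,_=np.linalg.lstsq(A,b,rcond=None);return x
def w(pose,P): # pose x,y,yaw
    x,y,a=pose;P=np.atleast_2d(P).astype(float);c,s=np.cos(a),np.sin(a)
    return np.c_[x+c*P[:,0]-s*P[:,1],y+s*P[:,0]+c*P[:,1],P[:,2]]
E
python3 - <<'E'
from h import *
from station import bot
s=bot.read_state();Rm=R.from_quat(s["orientation"]).as_matrix();print(np.round(Rm,3))
T=bot.capture("top");S=bot.capture("scene")
import pickle;pickle.dump((T,S),open("cap0.pkl","wb"))
ct=crop([(40,163),(615,44),(710,415),(115,552)],7,(255,145))
W=np.array([onz(T,u,.06) for u in ct]);print(np.round(W,4))
M=np.array([[.075,.115,.06],[.075,-.115,.06],[-.075,-.115,.06],[-.075,.115,.06]])
f=least_squares(lambda p:(proj(T,w(p,M))-ct).ravel(),[.45,-.25,0.2]);print(f.x,np.degrees(f.x[2]),np.round(f.fun,2))
ch=f.x
# tray corners top crop8 off(155,160): back block top z .03
tt=crop([(222,105),(580,193),(545,335),(188,250)],8,(155,160))
Mt=np.array([[.045,.063,.03],[.045,-.063,.03],[-.005,-.063,.03],[-.005,.063,.03]])
g=least_squares(lambda p:(proj(T,w(p,Mt))-tt).ravel(),[.4,0,-.2]);print(g.x,np.degrees(g.x[2]),np.round(g.fun,2))
k=onz(T,crop((352,338),8,(155,160)),.026);print("knob ctr",k, "pred",w(g.x,[-.023,0,.026]))
print("loop",w(ch,[-.045,0,.0955]))
# scene overlay
im=cv2.resize(S["img"][150:280,170:360,::-1],None,fx=4,fy=4,interpolation=cv2.INTER_CUBIC)
def dr(P,col):
    for u in proj(S,P):
        v=((u-[170,150]+.5)*4-.5).astype(int);cv2.circle(im,tuple(int(a) for a in v),3,col,1)
dr(w(ch,M),(0,0,255));dr(w(ch,M*[1,1,0]),(0,255,0));dr(w(ch,[[-.045,0,.0955],[-.045,0,.109],[.010,0,.086]]),(255,0,255))
dr(w(g.x,Mt),(255,0,0));cv2.imwrite("pics/ov1.png",im)
im=cv2.resize(T["img"][145:229,255:365,::-1],None,fx=7,fy=7,interpolation=cv2.INTER_CUBIC)
for P in np.r_[w(ch,M),w(ch,[[-.045,0,.109],[.01,.015,.086],[.01,-.015,.086]])]:
    v=((proj(T,P)[0]-[255,145]+.5)*7-.5).astype(int);cv2.circle(im,tuple(int(a) for a in v),3,(0,0,255),1)
cv2.imwrite("pics/ov2.png",im)
E
```

```text
[[-0.931 -0.     0.364]
 [-0.364  0.002 -0.931]
 [-0.    -1.    -0.002]]
[[ 0.5642 -0.1839  0.06  ]
 [ 0.6117 -0.4055  0.06  ]
 [ 0.4682 -0.4373  0.06  ]
 [ 0.4156 -0.2122  0.06  ]]
[ 0.51490823 -0.3097013   0.21537678] 12.34018021359531 [-0.97  0.2   0.19 -0.39  0.3   0.73  0.47 -0.57]
[ 0.49629932 -0.02186887 -0.23210043] -13.298375158652542 [ 0.29  0.4  -0.04 -0.02 -0.09 -0.14 -0.15 -0.23]
knob ctr [ 0.47570316 -0.01605516  0.026     ] pred [[ 0.47391606 -0.01657836  0.026     ]]
loop [[ 0.47094791 -0.3193185   0.0955    ]]
```

View pics/ov1.png

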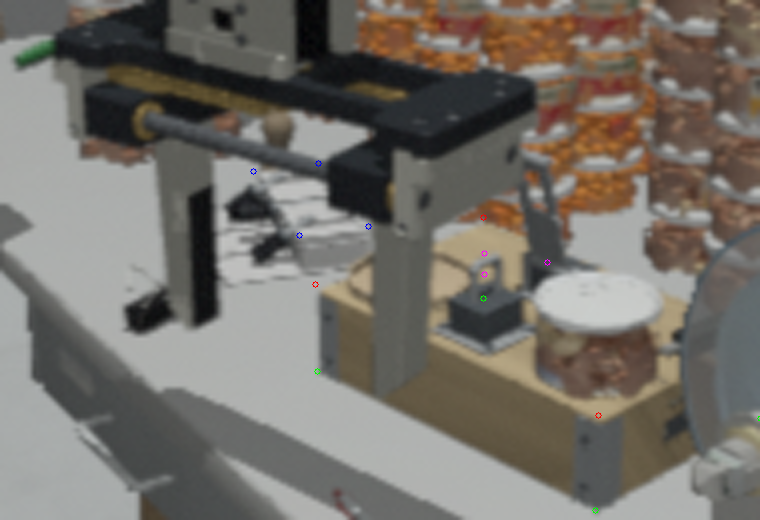

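View pics/ov2.png

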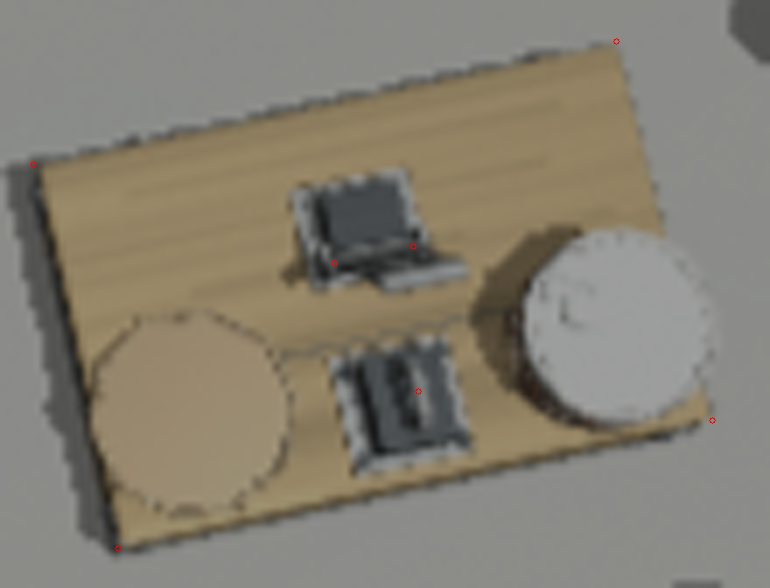

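```bash
cat >> h.py <<'E'
import pickle
T0,S0=pickle.load(open("cap0.pkl","rb"))
E
python3 - <<'E'
from h import *
T,S=T0,S0
lt=crop((424,274),7,(255,145));ls=crop((537,160),4,(170,150))
p=tri(T,lt,S,ls);print("lip",p)
M=np.array([[.075,.115,.06],[.075,-.115,.06],[-.075,-.115,.06],[-.075,.115,.06],[-.045,0,.109]])
ct=crop([(42,163),(613,46),(708,417),(115,550),(421,394)],7,(255,145))
Ms=np.array([[-.075,.115,.06],[-.075,-.115,.06],[-.075,-.115,0],[-.075,.115,0],[-.045,0,.109]])
cs=crop([(320,293),(599,417),(597,508),(322,370),(487,259)],4,(170,150))
f=least_squares(lambda p:np.r_[(proj(T,w(p[:3],M)+np.r_[0,0,p[3]])-ct).ravel(),(proj(S,w(p[:3],Ms)+np.r_[0,0,p[3]])-cs).ravel()],[.51,-.3,.2,0]);print(f.x,np.round(f.fun.reshape(-1,2),2))
lp=tri(T,ct[4],S,cs[4]);print("looptop",lp,"pred",w(f.x[:3],M[4]))
for i,(a,b) in enumerate(((3,0),(2,1))):print("corner tri",tri(T,ct[a],S,cs[b]))
x,y,a=f.x[:3];d=p[:2]-[x,y];lx=np.cos(a)*d[0]+np.sin(a)*d[1];ly=-np.sin(a)*d[0]+np.cos(a)*d[1]
print("lip chest",lx,ly,p[2],"r",np.hypot(lx-.01,p[2]-.086),"ang",np.degrees(np.arctan2(p[2]-.086,.01-lx)))
E
```

```text
lip [ 0.50782633 -0.31501318  0.15782665]
[ 0.51570103 -0.31020025  0.21326895 -0.00172244] [[-1.05 -0.06]
 [ 0.59 -0.74]
 [ 0.56  0.32]
 [ 0.54 -0.62]
 [-0.33 -0.53]
 [-0.62 -1.42]
 [ 0.23  0.28]
 [-0.17  1.43]
 [-0.63  0.83]
 [-0.25 -0.65]]
looptop [ 0.47096499 -0.32097495  0.10617558] pred [[ 0.47172054 -0.31972476  0.109     ]]
corner tri [ 0.41812178 -0.21321225  0.05398389]
corner tri [ 0.4674552  -0.43696695  0.05809115]
lip chest -0.008714976156506887 -0.003037164727003953 0.15782664824463205 r 0.0742247784139281 ang 75.39586486944006
```

```bash
cat >> h.py <<'E'
CH=[0.5157,-0.3102,0.2133];TR=[0.4963,-0.0219,-0.2321]
def go(bot,target,jaw=None):
    """target world TCP, jaw = wanted world angle of tool z (deg). prints remaining shift in tool axes mm (in CURRENT axes, and in final axes), turn about tool y"""
    s=bot.read_state();Rm=R.from_quat(s["orientation"]).as_matrix()
    d=(np.asarray(target)-s["ee_pos"])*1000
    print("t",round(s["time"],2),"pos",np.round(s["ee_pos"],4),"F",np.round(s["wrist_force"],1),"w",round(s["gripper_width"],4),"q6",round(s["joint_pos"][5],2))
    print("tool y",np.round(Rm[:,1],3),"shift now-axes",np.round(Rm.T@d,1))
    ja=np.degrees(np.arctan2(Rm[1,2],Rm[0,2]));print("jaw ang",round(ja,1))
    if jaw is not None:
        t=(jaw-ja+180)%360-180
        j=np.radians(jaw);F=np.c_[[-np.sin(j)*-1*-1,0,0],[0,0,-1],[np.cos(j),np.sin(j),0]]
        F[:,0]=np.cross(F[:,1],F[:,2]);print("turn about tool y",round(-t,1),"shift in final axes",np.round(F.T@d,1))
E
python3 - <<'E'
from h import *
from station import bot
go(bot,w(CH,[.025,0,.235])[0],-77.8)
E
```

```text
t 0.2 pos [ 0.2185 -0.5585  0.235 ] F [ 0.5 -0.2  0.2] w 0.0926 q6 -0.09
tool y [-0.     0.001 -1.   ] shift now-axes [-3.919e+02  1.000e-01 -1.190e+02]
jaw ang -68.6
turn about tool y 9.2 shift in final axes [-368.    -0.  -179.9]
```

```bash
python3 -m handwheel '[[-52,0,-16,0,9.2,0,1],[-53,0,-26,0,0,0,1],[-53,0,-26,0,0,0,1],[-53,0,-26,0,0,0,1],[-53,0,-26,0,0,0,1],[-53,0,-26,0,0,0,1],[-53,0,-26,0,0,0,1],[0,0,0,0,0,0,1]]' 20
python3 - <<'E'
from h import *
from station import bot
go(bot,w(CH,[.025,0,.169])[0],-77.8)
E
```

```text
time: 1.2
ee_pos: [0.5485, -0.2987, 0.2329]
orientation: [-0.072, 0.704, -0.702, 0.072]
wrist_force: [-0.9, 0.3, -1.3]
gripper_width: 0.0177
t 1.2 pos [ 0.5485 -0.2987  0.2329] F [-0.9  0.3 -1.3] w 0.0177 q6 0.79
tool y [-0.001  0.003 -1.   ] shift now-axes [ 9.4 63.9  4.5]
jaw ang -78.3
turn about tool y -0.5 shift in final axes [ 9.5 63.9  4.3]
```

```bash
python3 -m handwheel '[[6,0,4,0,0,0,1],[0,40,0,0,0,0,1],[0,20,0,0,0,0,1],[0,0,0,0,0,0,1]]'
python3 - <<'E'
from h import *
from station import bot
go(bot,w(CH,[.025,0,.169])[0],-77.8)
c=bot.capture("scene");cv2.imwrite("pics/s2.png",cv2.resize(c["img"][120:280,230:380,::-1],None,fx=4,fy=4,interpolation=cv2.INTER_CUBIC))
E
```

```text
time: 1.7
ee_pos: [0.54, -0.3078, 0.172]
orientation: [-0.071, 0.704, -0.703, 0.07]
wrist_force: [0.2, -0.1, 0.3]
gripper_width: 0.0003
t 1.7 pos [ 0.54   -0.3078  0.172 ] F [ 0.2 -0.1  0.3] w 0.0003 q6 0.77
tool y [-0.002  0.001 -1.   ] shift now-axes [-0.7  3.  -2.8]
jaw ang -78.5
turn about tool y -0.7 shift in final axes [-0.7  3.  -2.8]
```

View pics/s2.png

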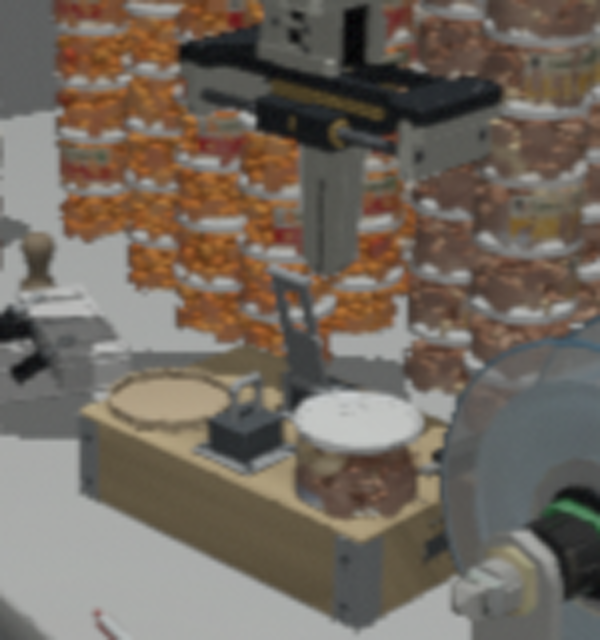

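```bash
python3 -m handwheel '[[0,5,-2,0,0,0,1],[13,0,0,0,0,0,1],[13,0,0,0,0,0,1],[12,0,0,0,0,0,1],[8,0,0,0,0,0,1],[6,0,0,0,0,0,1]]'
python3 - <<'E'
from h import *
from station import bot
go(bot,w(CH,[-.055,0,.169])[0],-77.8)
c=bot.capture("scene");cv2.imwrite("pics/s3.png",cv2.resize(c["img"][120:280,230:380,::-1],None,fx=4,fy=4,interpolation=cv2.INTER_CUBIC))
E
```

```text
time: 2.5
ee_pos: [0.4867, -0.3189, 0.1722]
orientation: [0.069, -0.702, 0.705, -0.072]
wrist_force: [-0.1, -0.0, 0.2]
gripper_width: 0.0004
t 2.5 pos [ 0.4867 -0.3189  0.1722] F [-0.1 -0.   0.2] w 0.0004 q6 0.7
tool y [ 0.004 -0.004 -1.   ] shift now-axes [24.8  3.1 -2. ]
jaw ang -78.6
turn about tool y -0.8 shift in final axes [24.8  3.2 -2.3]
```

View pics/s3.png

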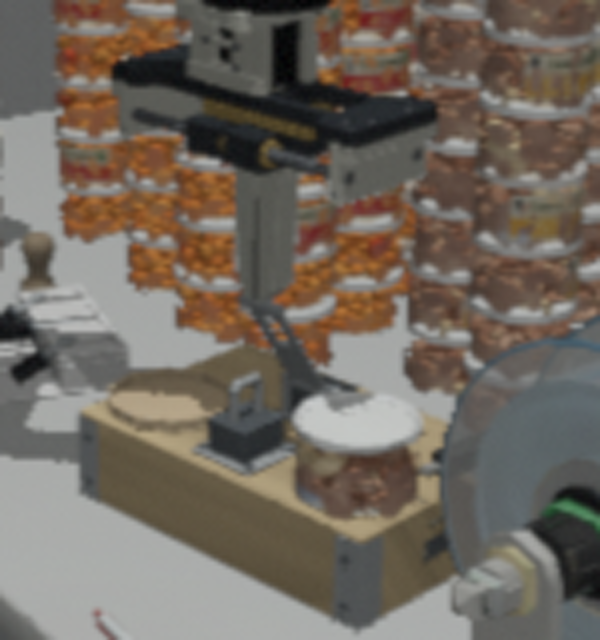

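```bash
python3 -m handwheel '[[16,2,-2,0,-0.7,0,1],[10,5,0,0,0,0,1],[5,12,0,0,0,0,1],[4,12,0,0,0,0,1],[4,10,0,0,0,0,1],[0,0,0,0,0,0,1]]'
python3 - <<'E'
from h import *
from station import bot
go(bot,w(CH,[-.069,0,.107])[0],-77.8)
c=bot.capture("scene");cv2.imwrite("pics/s4.png",cv2.resize(c["img"][120:280,230:380,::-1],None,fx=4,fy=4,interpolation=cv2.INTER_CUBIC))
E
```

```text
time: 3.3
ee_pos: [0.4463, -0.3251, 0.1272]
orientation: [0.074, -0.702, 0.704, -0.076]
wrist_force: [0.8, 0.5, 0.2]
gripper_width: 0.0005
t 3.3 pos [ 0.4463 -0.3251  0.1272] F [0.8 0.5 0.2] w 0.0005 q6 0.64
tool y [ 0.003 -0.003 -1.   ] shift now-axes [-1.9 20.2  0.1]
jaw ang -77.9
turn about tool y -0.1 shift in final axes [-1.9 20.2  0.2]
```

View pics/s4.png

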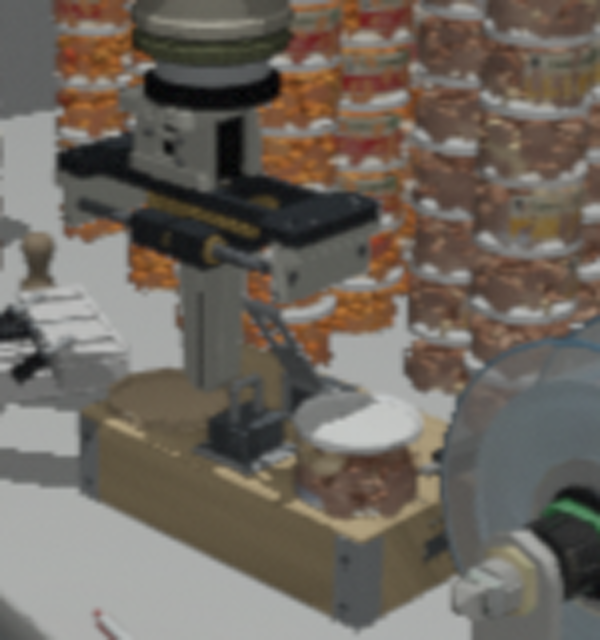

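```bash
python3 -m handwheel '[[0,-55,0,0,0,0,1],[-10,-4,0,0,0,0,1],[-19,0,0,0,0,0,1],[0,0,0,0,0,0,1]]'
python3 - <<'E'
from h import *
from station import bot
go(bot,w(CH,[-.042,0,.182])[0],-77.8)
c=bot.capture("scene");cv2.imwrite("pics/s5.png",cv2.resize(c["img"][120:280,230:380,::-1],None,fx=4,fy=4,interpolation=cv2.INTER_CUBIC))
E
```

```text
time: 3.85
ee_pos: [0.4769, -0.319, 0.1895]
orientation: [0.073, -0.701, 0.705, -0.077]
wrist_force: [-0.7, 0.4, 0.5]
gripper_width: 0.0003
t 3.85 pos [ 0.4769 -0.319   0.1895] F [-0.7  0.4  0.5] w 0.0003 q6 0.68
tool y [ 0.005 -0.004 -1.   ] shift now-axes [ 2.2  7.5 -0.5]
jaw ang -77.9
turn about tool y -0.1 shift in final axes [ 2.2  7.5 -0.4]
```

View pics/s5.png

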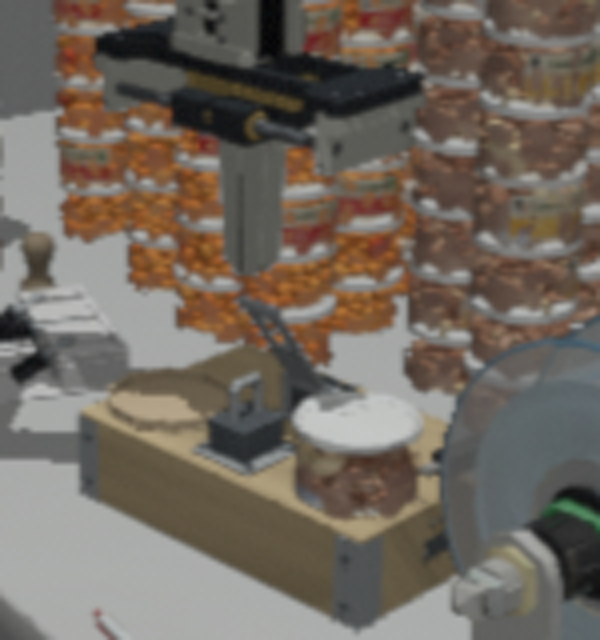

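```bash
python3 -m handwheel '[[0,22,0,0,0,0,1],[2,12,0,0,0,0,1],[6,11,0,0,0,0,1],[6,10,0,0,0,0,1],[5,9,0,0,0,0,1],[0,0,0,0,0,0,1]]'
python3 - <<'E'
from h import *
from station import bot
go(bot,w(CH,[-.069,0,.107])[0],-77.8)
c=bot.capture("scene");cv2.imwrite("pics/s6.png",cv2.resize(c["img"][120:280,230:380,::-1],None,fx=4,fy=4,interpolation=cv2.INTER_CUBIC))
E
```

```text
time: 4.65
ee_pos: [0.4506, -0.3275, 0.1261]
orientation: [0.076, -0.7, 0.706, -0.072]
wrist_force: [0.0, 1.3, 0.3]
gripper_width: 0.0003
t 4.65 pos [ 0.4506 -0.3275  0.1261] F [0.  1.3 0.3] w 0.0003 q6 0.65
tool y [-0.004 -0.009 -1.   ] shift now-axes [ 1.6 19.  -3.3]
jaw ang -78.0
turn about tool y -0.2 shift in final axes [ 1.7 19.1 -3.1]
```

View pics/s6.png

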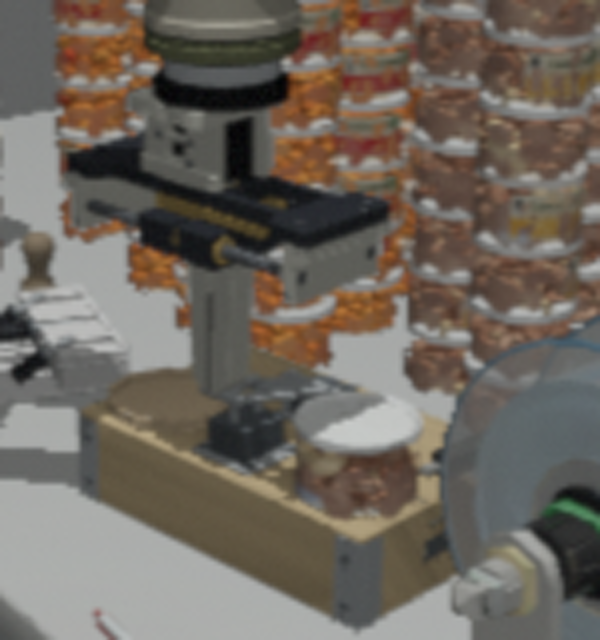

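```bash
python3 -m handwheel '[[2,8,-3,0,0,0,1],[0,8,0,0,0,0,1],[0,5,0,0,0,0,1],[0,4,0,0,0,0,1],[0,0,0,0,0,0,1]]'
python3 - <<'E'
from h import *
from station import bot
go(bot,w(CH,[-.069,0,.107])[0],-77.8)
c=bot.capture("scene");cv2.imwrite("pics/s7.png",cv2.resize(c["img"][120:280,230:380,::-1],None,fx=4,fy=4,interpolation=cv2.INTER_CUBIC))
E
```

```text
time: 5.32
ee_pos: [0.4497, -0.326, 0.1069]
orientation: [0.075, -0.699, 0.708, -0.074]
wrist_force: [-2.3, 1.6, 4.7]
gripper_width: 0.0006
t 5.33 pos [ 0.4497 -0.326   0.1069] F [-2.3  1.6  4.7] w 0.0006 q6 0.65
tool y [-0.001 -0.013 -1.   ] shift now-axes [ 1.2 -0.1 -1.5]
jaw ang -77.9
turn about tool y -0.1 shift in final axes [ 1.2 -0.1 -1.5]
```

View pics/s7.png

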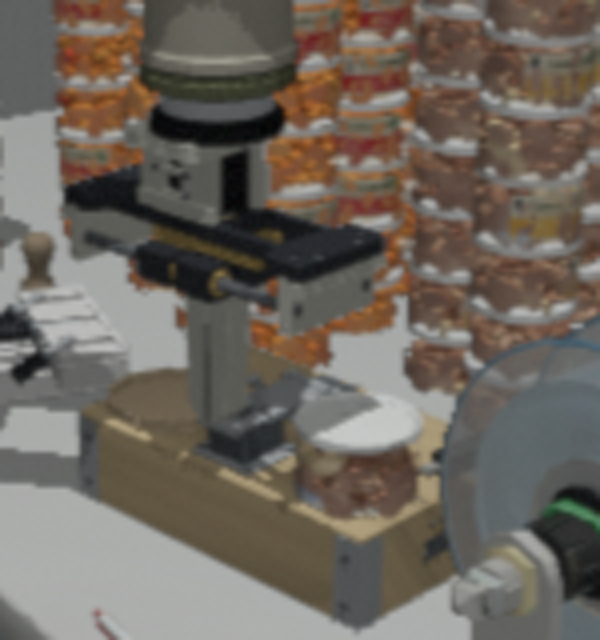

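```bash
python3 -m handwheel '[[1,4,0,0,0,0,1],[0,4,0,0,0,0,1],[0,0,0,0,0,0,1]]'
python3 -m handwheel '[[0,-40,0,0,0,0,1],[0,-50,0,0,0,0,1],[0,-40,-40,0,-10,0,0.2],[0,-20,-50,0,0,0,0],[0,0,-55,0,0,0,0],[0,0,0,0,0,0,0]]'
python3 - <<'E'
from h import *
from station import bot
go(bot,w(TR,[-.023,0,.15])[0],-103.3)
c=bot.capture("scene");cv2.imwrite("pics/s8.png",cv2.resize(c["img"][120:280,190:380,::-1],None,fx=4,fy=4,interpolation=cv2.INTER_CUBIC))
d=bot.capture("top");cv2.imwrite("pics/t8.png",cv2.resize(d["img"][120:270,150:360,::-1],None,fx=3.5,fy=3.5,interpolation=cv2.INTER_CUBIC))
pickle.dump((d,c),open("cap1.pkl","wb"))
E
```

```text
time: 5.75
ee_pos: [0.4504, -0.3267, 0.1071]
orientation: [0.075, -0.698, 0.708, -0.075]
wrist_force: [-1.5, 1.0, 2.2]
gripper_width: 0.0004
time: 6.5
ee_pos: [0.4011, -0.1844, 0.2595]
orientation: [0.138, -0.689, 0.698, -0.138]
wrist_force: [-0.1, -0.4, 0.2]
gripper_width: 0.0358
t 6.5 pos [ 0.4011 -0.1844  0.2595] F [-0.1 -0.4  0.2] w 0.0358 q6 0.64
tool y [ 0.003 -0.013 -1.   ] shift now-axes [-131.7  107.5 -128.6]
jaw ang -67.5
turn about tool y 35.8 shift in final axes [ -32.3  109.5 -180. ]
```

View pics/s8.png

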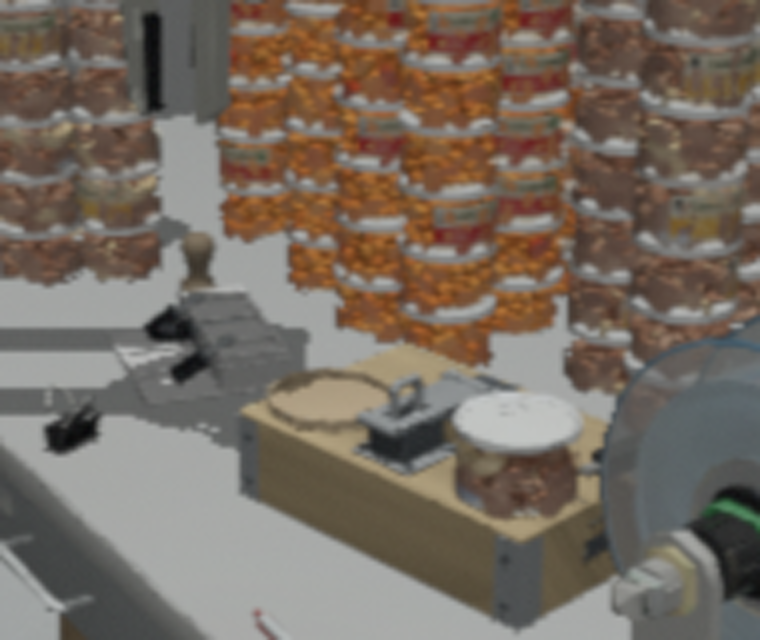

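View pics/t8.png

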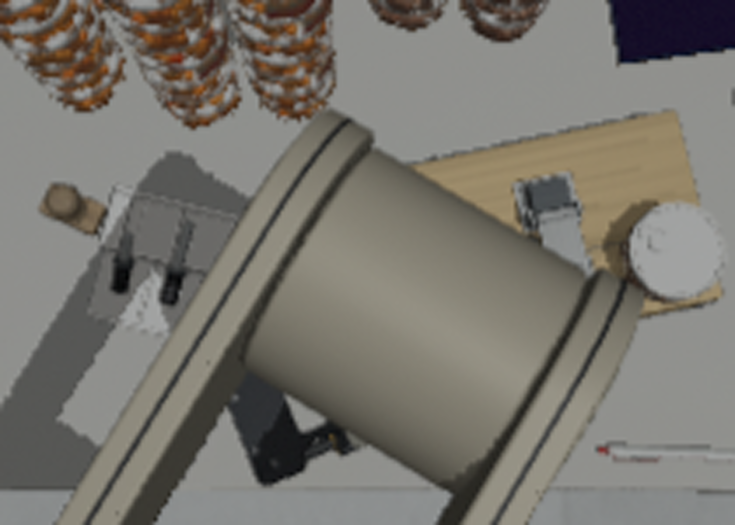

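Run:
```python
from h import *
T,S=pickle.load(open("cap1.pkl","rb"))
# use unobstructed tray; overlay predicted pins
im=cv2.resize(S["img"][180:230,205:275,::-1],None,fx=10,fy=10,interpolation=cv2.INTER_CUBIC)
raw=im.copy()
for y,L in((-.042,.024),(0,.04),(.042,.024)):
    P=w(TR,[[-.036,y,.026],[-.008,y,.026],[-.008+L,y,.026]])
    q=[tuple(int(a) for a in ((u-[205,180]+.5)*10-.5)) for u in proj(S,P)]
    for a in q: cv2.circle(im,a,4,(0,0,255),1)
cv2.imwrite("pics/s9.png",np.hstack([im])) 
im=cv2.resize(T0["img"][160:230,155:240,::-1],None,fx=8,fy=8,interpolation=cv2.INTER_CUBIC)
for y,L in((-.042,.024),(0,.04),(.042,.024)):
    P=w(TR,[[-.036,y,.026],[-.008,y,.026],[-.008+L,y,.026]])
    for u in proj(T0,P): cv2.circle(im,tuple(int(a) for a in ((u-[155,160]+.5)*8-.5)),4,(0,0,255),1)
cv2.imwrite("pics/t9.png",im)
```

```text
(no output)
```

View pics/s9.png

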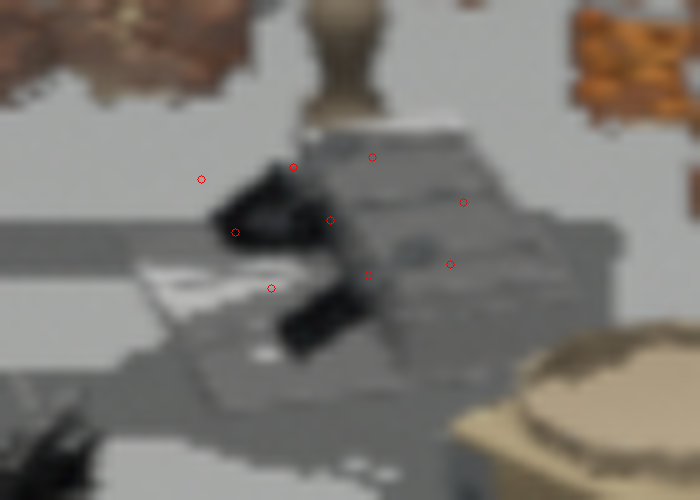

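View pics/t9.png

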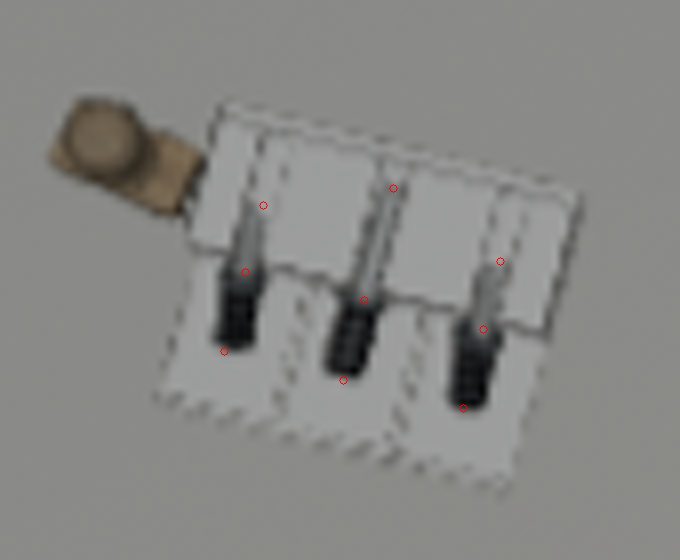

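Run:
```python
from h import *
T,S=pickle.load(open("cap1.pkl","rb"))
def box(x0,x1,y0,y1,z0,z1):
    c=[[x,y,z] for z in(z0,z1) for x,y in((x0,y0),(x1,y0),(x1,y1),(x0,y1))]
    e=[(0,1),(1,2),(2,3),(3,0),(4,5),(5,6),(6,7),(7,4),(0,4),(1,5),(2,6),(3,7)]
    return [(c[a],c[b]) for a,b in e]
def ov(C,off,sz,k,fn):
    im=cv2.resize(C["img"][off[1]:off[1]+sz[1],off[0]:off[0]+sz[0],::-1],None,fx=k,fy=k,interpolation=cv2.INTER_CUBIC)
    raw=im.copy()
    segs=box(-.005,.045,-.063,.063,0,.03)+box(-.06,-.005,-.063,.063,0,.003)
    for y in(-.042,0,.042): segs.append(([-.036,y,.026],[.032 if y==0 else .016,y,.026]))
    for a,b in segs:
        q=proj(C,w(TR,[a,b]));q=((q-off+.5)*k-.5).astype(int)
        cv2.line(im,tuple(map(int,q[0])),tuple(map(int,q[1])),(0,0,255),1,cv2.LINE_AA)
    cv2.imwrite(fn,np.vstack([raw,im]))
ov(S,(200,175),(90,55),8,"pics/o1.png") if False else None
ov(S,(205,178),(85,36+12),6,"pics/o1.png")
ov(S0,(205,178),(85,36+12),6,"pics/o3.png")
ov(T0,(165,165),(75,60),5,"pics/o2.png")
```

```text
(no output)
```

View pics/o1.png

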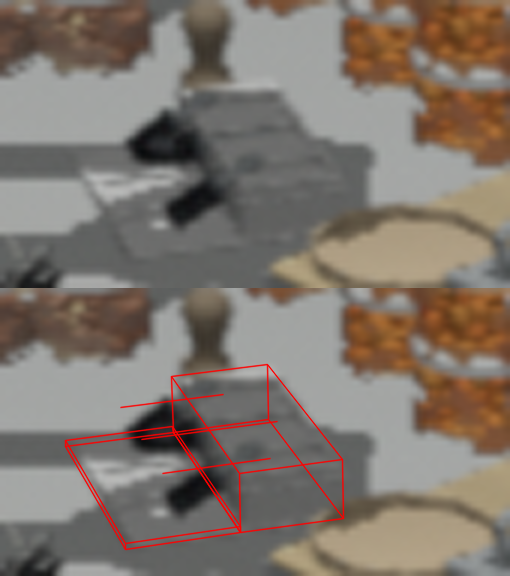

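View pics/o3.png

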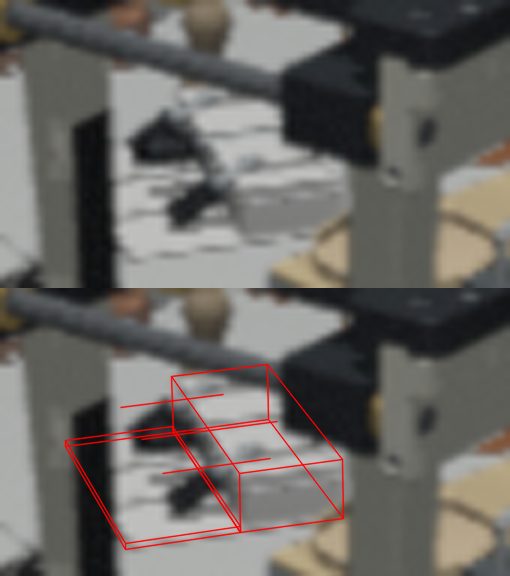

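View pics/o2.png

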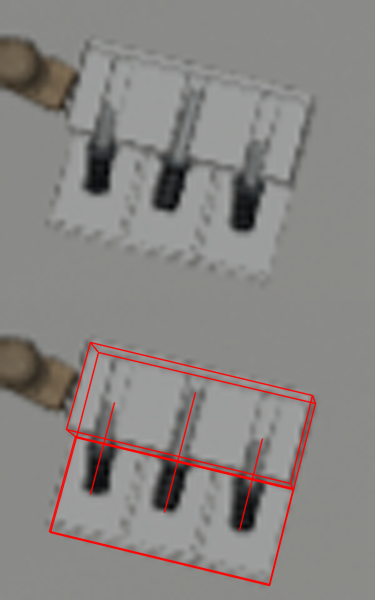

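Run:
```python
from h import *
T,S=pickle.load(open("cap1.pkl","rb"))
off=(155,160)
for nm,a in(("stampknob",(105,140)),("midknob",(352,340)),("rightknob",(472,370)),("blk near front",(545,335)),("blk near back",(580,193)),("blk far front",(188,250)),("blk far back",(222,105)),("floor near",(505,488)),("floor far",(160,398))):
    u=crop(a,8,off)
    print(nm,[np.round((proj(S,onz(T0,u,z))[0]-[205,178]+.5)*10-.5).tolist() for z in(0,.01,.02,.03,.06)])
im=cv2.resize(S["img"][178:233,205:283,::-1],None,fx=10,fy=10,interpolation=cv2.INTER_LANCZOS4)
im=cv2.convertScaleAbs(im,alpha=1.5,beta=10);cv2.imwrite("pics/z1.png",im)
im=cv2.resize(S0["img"][178:233,205:283,::-1],None,fx=10,fy=10,interpolation=cv2.INTER_LANCZOS4)
cv2.imwrite("pics/z0.png",im)
```

```text
stampknob [[357.0, 174.0], [354.0, 148.0], [352.0, 121.0], [349.0, 94.0], [341.0, 12.0]]
midknob [[289.0, 322.0], [286.0, 293.0], [284.0, 263.0], [281.0, 234.0], [274.0, 143.0]]
rightknob [[325.0, 381.0], [323.0, 351.0], [320.0, 320.0], [317.0, 290.0], [309.0, 196.0]]
blk near front [[407.0, 404.0], [404.0, 373.0], [401.0, 342.0], [398.0, 311.0], [388.0, 216.0]]
blk near back [[583.0, 379.0], [579.0, 348.0], [575.0, 318.0], [571.0, 287.0], [559.0, 193.0]]
blk far front [[291.0, 233.0], [289.0, 205.0], [287.0, 177.0], [284.0, 149.0], [277.0, 64.0]]
blk far back [[457.0, 209.0], [454.0, 182.0], [451.0, 154.0], [448.0, 127.0], [438.0, 42.0]]
floor near [[215.0, 430.0], [213.0, 399.0], [211.0, 367.0], [209.0, 336.0], [202.0, 239.0]]
floor far [[124.0, 260.0], [122.0, 232.0], [121.0, 204.0], [119.0, 175.0], [115.0, 88.0]]
```

View pics/z1.png

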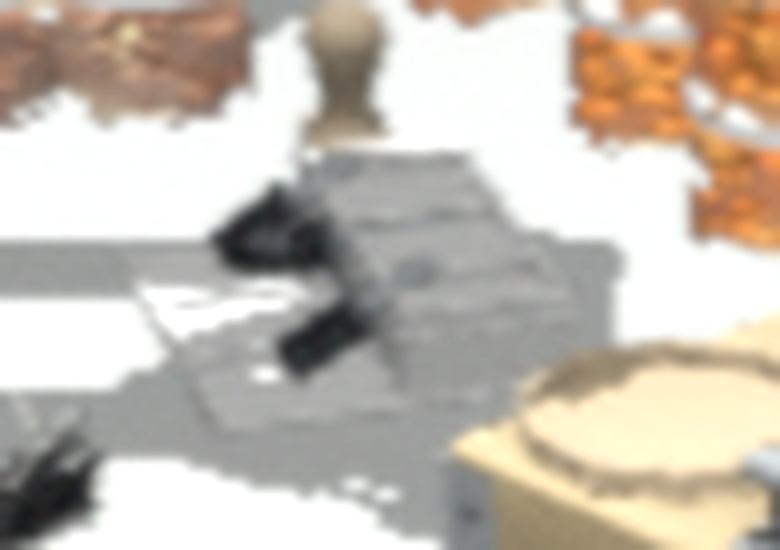

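View pics/z0.png

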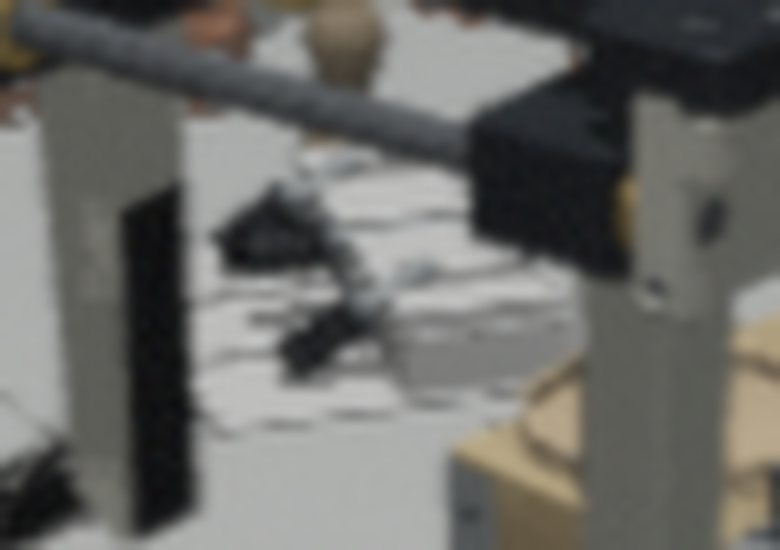

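```bash
python3 -m handwheel '[[-30,15,-35,0,9,0,0.5],[-20,15,-35,0,9,0,0.5],[-10,15,-35,0,9,0,0.5],[0,10,-30,0,8.8,0,0.5],[0,0,0,0,0,0,0.5]]'
python3 - <<'E'
from h import *
from station import bot
go(bot,[.475,-.0163,.10],-103.3)
E
```

```text
time: 7.22
ee_pos: [0.4426, -0.0411, 0.1997]
orientation: [-0.093, -0.696, 0.707, 0.09]
wrist_force: [-0.6, -0.2, 0.1]
gripper_width: 0.0233
t 7.22 pos [ 0.4426 -0.0411  0.1997] F [-0.6 -0.2  0.1] w 0.0233 q6 1.64
tool y [ 0.002 -0.016 -1.   ] shift now-axes [-24.4  99.4 -33.8]
jaw ang -104.9
turn about tool y -1.6 shift in final axes [-25.8  99.7 -31.6]
```

```bash
python3 -m handwheel '[[-12,30,-16,-0.9,-1.6,0,0.5],[-13,35,-16,0,0,0,0.5],[0,30,0,0,0,0,0.5],[0,0,0,0,0,0,0.5]]'
python3 - <<'E'
from h import *
from station import bot
go(bot,[.475,-.0163,.027],-103.3)
T=bot.capture("top");S=bot.capture("scene")
a=cv2.resize(S["img"][140:235,195:285,::-1],None,fx=6,fy=6,interpolation=cv2.INTER_CUBIC)
cv2.imwrite("pics/s10.png",a)
a=cv2.resize(T["img"][160:235,150:250,::-1],None,fx=7,fy=7,interpolation=cv2.INTER_CUBIC);cv2.imwrite("pics/t10.png",a)
E
```

```text
time: 7.72
ee_pos: [0.4795, -0.0221, 0.1036]
orientation: [-0.081, -0.702, 0.704, 0.075]
wrist_force: [-0.6, 0.9, -0.1]
gripper_width: 0.0233
t 7.72 pos [ 0.4795 -0.0221  0.1036] F [-0.6  0.9 -0.1] w 0.0233 q6 1.64
tool y [ 0.009 -0.003 -1.   ] shift now-axes [ 6.4 76.5 -4.8]
jaw ang -102.7
turn about tool y 0.6 shift in final axes [ 5.8 76.6 -4.6]
```

View pics/s10.png

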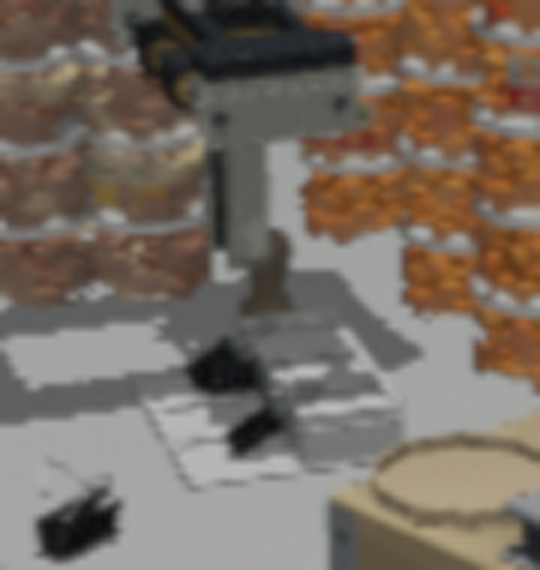

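View pics/t10.png

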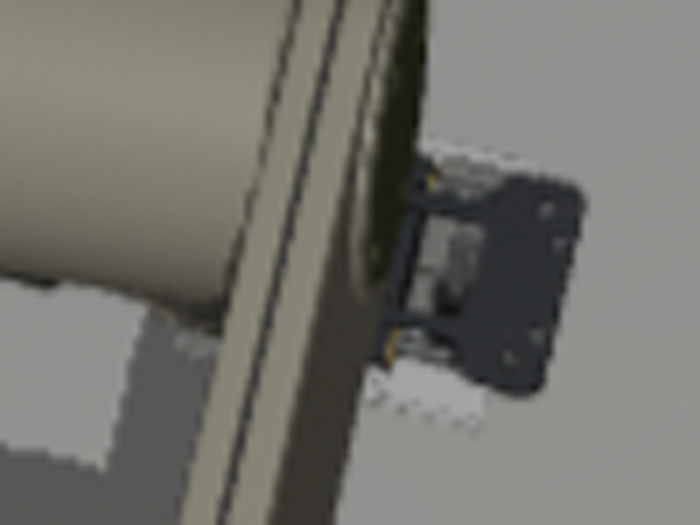

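```bash
python3 -m handwheel '[[6,25,-5,0,0.6,0.5,0.5],[0,25,0,0,0,0,0.5],[0,0,0,0,0,0,0.5]]'
python3 - <<'E'
from h import *
from station import bot
go(bot,[.475,-.0163,.027],-103.3)
S=bot.capture("scene")
a=cv2.resize(S["img"][160:235,205:275,::-1],None,fx=8,fy=8,interpolation=cv2.INTER_CUBIC)
cv2.imwrite("pics/s11.png",a)
E
```

```text
time: 8.2
ee_pos: [0.4829, -0.0188, 0.0625]
orientation: [-0.094, -0.701, 0.704, 0.07]
wrist_force: [-0.1, -0.2, 1.0]
gripper_width: 0.0233
t 8.2 pos [ 0.4829 -0.0188  0.0625] F [-0.1 -0.2  1. ] w 0.0233 q6 1.66
tool y [ 0.033 -0.008 -0.999] shift now-axes [ 9.4 35.2 -0.6]
jaw ang -103.3
turn about tool y -0.0 shift in final axes [ 8.3 35.5 -0.6]
```

View pics/s11.png

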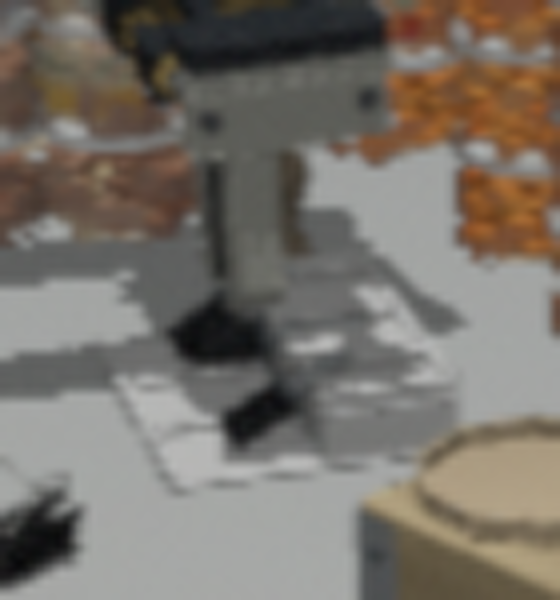

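```bash
python3 -m handwheel '[[8,0,-1,0,0,-1.9,0.5],[0,0,0,0,0,0,0.5]]'
python3 - <<'E'
from h import *
from station import bot
go(bot,[.475,-.0163,.027],-103.3)
E
```

```text
time: 8.5
ee_pos: [0.4782, -0.0166, 0.0671]
orientation: [-0.084, -0.702, 0.702, 0.08]
wrist_force: [0.4, 0.2, -0.6]
gripper_width: 0.0228
t 8.5 pos [ 0.4782 -0.0166  0.0671] F [ 0.4  0.2 -0.6] w 0.0228 q6 1.66
tool y [ 0.005 -0.001 -1.   ] shift now-axes [ 3.4 40.1  0.5]
jaw ang -103.3
turn about tool y -0.0 shift in final axes [ 3.2 40.1  0.5]
```

```bash
python3 -m handwheel '[[3,12,0,0,0,0,0.5],[1,10,0,0,0,0,0.5],[0,8,0,0,0,0,0.5],[0,0,0,0,0,0,0.5]]'
python3 - <<'E'
from h import *
from station import bot
go(bot,[.475,-.0163,.027],-103.3)
S=bot.capture("scene")
a=cv2.resize(S["img"][160:235,205:275,::-1],None,fx=8,fy=8,interpolation=cv2.INTER_CUBIC)
cv2.imwrite("pics/s12.png",a)
E
```

```text
time: 9.0
ee_pos: [0.4743, -0.0156, 0.0353]
orientation: [-0.084, -0.702, 0.702, 0.08]
wrist_force: [-0.1, -1.1, -0.3]
gripper_width: 0.0236
t 9.0 pos [ 0.4743 -0.0156  0.0353] F [-0.1 -1.1 -0.3] w 0.0236 q6 1.66
tool y [ 0.006 -0.001 -1.   ] shift now-axes [-0.8  8.3  0.5]
jaw ang -103.3
turn about tool y 0.0 shift in final axes [-0.8  8.3  0.5]
```

View pics/s12.png

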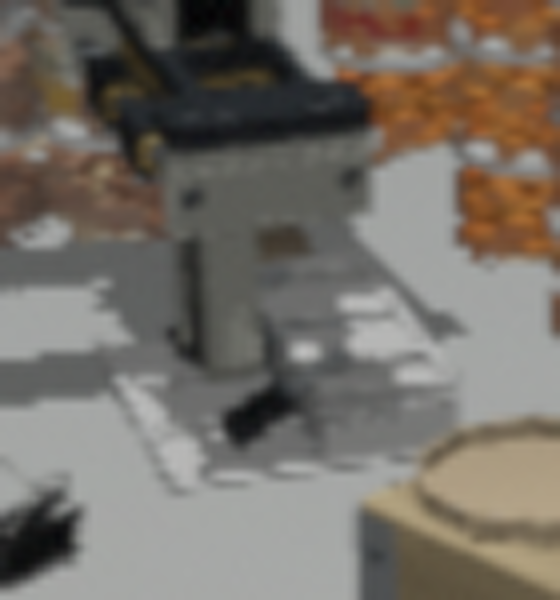

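```bash
python3 -m handwheel '[[0,8,0,0,0,0,0.5],[0,0,0,0,0,0,0.5]]'
python3 -m handwheel '[[0,0,0,0,0,0,1],[0,0,0,0,0,0,1],[0,0,0,0,0,0,1],[0,0,0,0,0,0,1]]' 30
python3 - <<'E'
from h import *
from station import bot
go(bot,[.475,-.0163,.027],-103.3)
E
```

```text
time: 9.3
ee_pos: [0.4748, -0.0157, 0.0273]
orientation: [-0.084, -0.702, 0.702, 0.079]
wrist_force: [-0.1, -0.9, 0.2]
gripper_width: 0.0231
time: 9.8
ee_pos: [0.4754, -0.0158, 0.0279]
orientation: [-0.085, -0.702, 0.702, 0.079]
wrist_force: [-0.4, -0.4, -0.2]
gripper_width: 0.0131
t 9.8 pos [ 0.4754 -0.0158  0.0279] F [-0.4 -0.4 -0.2] w 0.0131 q6 1.66
tool y [ 0.008 -0.001 -1.   ] shift now-axes [0.2 0.9 0.6]
jaw ang -103.3
turn about tool y 0.0 shift in final axes [0.2 0.9 0.6]
```

```bash
python3 -m handwheel '[[0,-20,0,0,0,0,1],[0,-35,0,0,0,0,1],[0,-40,0,0,0,0,1],[0,-35,0,0,0,0,1],[0,0,0,0,0,0,1]]'
python3 - <<'E'
from h import *
from station import bot
go(bot,w(CH,[-.045,.09,.16])[0],-167.8)
S=bot.capture("scene")
a=cv2.resize(S["img"][130:235,195:285,::-1],None,fx=6,fy=6,interpolation=cv2.INTER_CUBIC)
cv2.imwrite("pics/s13.png",a)
E
```

```text
time: 10.42
ee_pos: [0.4735, -0.0155, 0.1612]
orientation: [-0.084, -0.702, 0.702, 0.08]
wrist_force: [0.9, -0.4, -0.3]
gripper_width: 0.0132
t 10.43 pos [ 0.4735 -0.0155  0.1612] F [ 0.9 -0.4 -0.3] w 0.0132 q6 1.66
tool y [ 0.006 -0.001 -1.   ] shift now-axes [-29.5   1.3 215.3]
jaw ang -103.3
turn about tool y 64.5 shift in final axes [-207.     1.2   66.1]
```

View pics/s13.png

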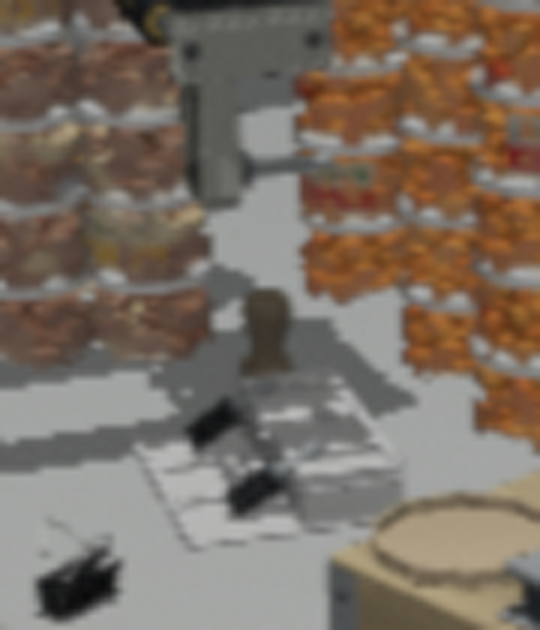

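```bash
python3 -m handwheel '[[-8,0,35,0,10.7,0,1],[-15,0,33,0,10.7,0,1],[-20,0,30,0,10.7,0,1],[-25,0,25,0,10.7,0,1],[-30,0,20,0,10.7,0,1],[-15,0,7,0,10.7,0,1],[0,0,0,0,0,0,1]]'
python3 - <<'E'
from h import *
from station import bot
go(bot,w(CH,[-.045,.09,.13])[0],-167.8)
E
```

```text
time: 11.35
ee_pos: [0.4632, -0.2141, 0.1461]
orientation: [-0.441, -0.548, 0.55, 0.451]
wrist_force: [-0.1, 0.5, -1.0]
gripper_width: 0.0128
t 11.35 pos [ 0.4632 -0.2141  0.1461] F [-0.1  0.5 -1. ] w 0.0128 q6 2.4
tool y [-0.012  0.007 -1.   ] shift now-axes [-15.3  16.1  13.7]
jaw ang -168.2
turn about tool y -0.4 shift in final axes [-15.   16.1  14. ]
```

```bash
python3 -m handwheel '[[-8,8,8,0,-0.4,0,1],[-7,8,6,0,0,0,1],[0,0,0,0,0,0,1]]'
python3 - <<'E'
from h import *
from station import bot
go(bot,w(CH,[-.045,.09,.0965])[0],-167.8)
c=bot.capture("scene");cv2.imwrite("pics/s14.png",cv2.resize(c["img"][150:260,225:355,::-1],None,fx=6,fy=5.4,interpolation=cv2.INTER_CUBIC) if 0 else cv2.resize(c["img"][150:250,225:355,::-1],None,fx=6,fy=6,interpolation=cv2.INTER_CUBIC))
d=bot.capture("top");cv2.imwrite("pics/t14.png",cv2.resize(d["img"][145:229,255:365,::-1],None,fx=7,fy=7,interpolation=cv2.INTER_CUBIC))
pickle.dump((d,c),open("cap2.pkl","wb"))
E
```

```text
time: 11.72
ee_pos: [0.4505, -0.2303, 0.1266]
orientation: [-0.435, -0.552, 0.553, 0.448]
wrist_force: [0.0, -0.3, 0.6]
gripper_width: 0.0134
t 11.72 pos [ 0.4505 -0.2303  0.1266] F [ 0.  -0.3  0.6] w 0.0134 q6 2.34
tool y [-0.016  0.01  -1.   ] shift now-axes [-2.3 30.  -2.2]
jaw ang -167.2
turn about tool y 0.6 shift in final axes [-1.9 30.1 -1.8]
```

View pics/s14.png

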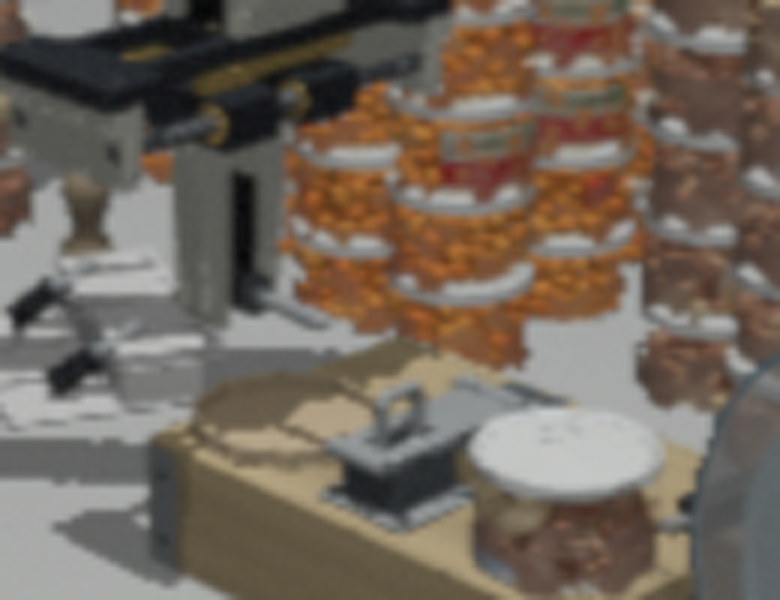

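View pics/t14.png

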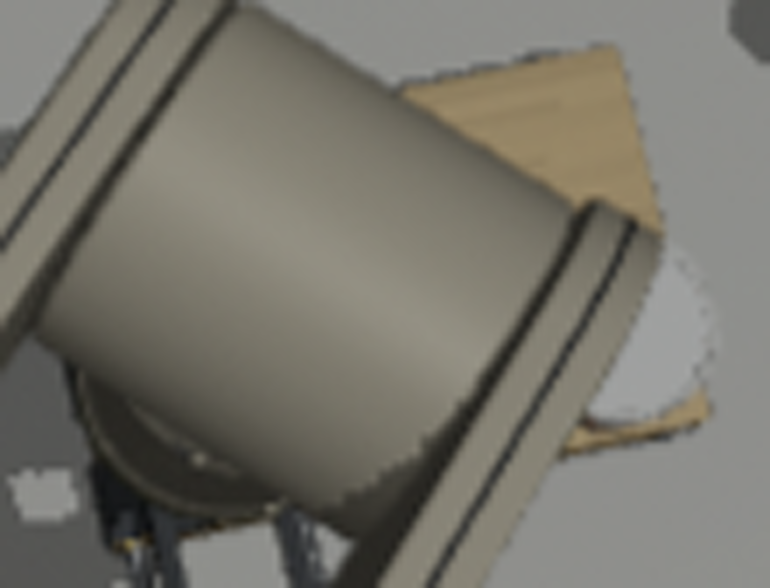

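```bash
cat >> h.py <<'E'
def tochest(p):
    x,y,a=CH;d=np.atleast_2d(p)[:,:2]-[x,y];c,s=np.cos(a),np.sin(a)
    return np.c_[c*d[:,0]+s*d[:,1],-s*d[:,0]+c*d[:,1],np.atleast_2d(p)[:,2]]
def pinpts(st,ax=(55,15,0,-13),dy=1.9):
    Rm=R.from_quat(st["orientation"]).as_matrix()
    return np.array([st["ee_pos"]+Rm@np.array([-a/1000,dy/1000,0]) for a in ax])
E
python3 - <<'E'
from h import *
from station import bot
s=bot.read_state()
T,S=pickle.load(open("cap2.pkl","rb"))
P=pinpts(s);print("pin tip/collarface.. chest",np.round(tochest(P)*1000,1))
f=lambda P:np.round((proj(S,P)-[225,150]+.5)*6-.5,1)
print("px tip,collar,grip",f(P))
print("px loop bow top, center, hasp corners",f(w(CH,[[-.045,0,.109],[-.045,0,.0955],[-.061,0,.088],[-.061,.015,.088],[-.061,-.015,.088],[-.068,.015,.09]])))
u=crop((421,394),7,(255,145));print("loop top via top@.109",onz(T0,u,.109),tochest(onz(T0,u,.109))*1000)
u=crop((400,388),6,(225,150));print("loop via scene@.109",tochest(onz(S,u,.109))*1000)
im=cv2.resize(S["img"][185:245,255:325,::-1],None,fx=11,fy=10,interpolation=cv2.INTER_CUBIC) if 0 else cv2.resize(S["img"][190:245,255:325,::-1],None,fx=10,fy=10,interpolation=cv2.INTER_CUBIC)
def dr(P,col):
    for q in proj(S,P): cv2.circle(im,tuple(int(a) for a in ((q-[255,190]+.5)*10-.5)),4,col,1)
dr(P,(0,0,255));dr(w(CH,[[-.045,0,.109],[-.045,0,.0955],[-.072,.015,.086],[-.072,-.015,.086],[-.063,.018,.084],[-.068,.023,.06],[-.068,-.023,.06],[-.022,-.023,.06]]),(255,0,255))
cv2.imwrite("pics/z14.png",im)
E
```

```text
pin tip/collarface.. chest [[-45.5  36.8 125. ]
 [-45.9  76.8 125.5]
 [-46.   91.8 125.7]
 [-46.1 104.8 125.8]]
px tip,collar,grip [[331.2 316.2]
 [260.3 287.4]
 [234.5 276.9]
 [212.5 268. ]]
px loop bow top, center, hasp corners [[399.3 380.8]
 [398.9 412.5]
 [369.9 442.3]
 [342.3 430.4]
 [397.9 454.5]
 [329.6 431.1]]
loop top via top@.109 [ 0.47018473 -0.32024654  0.109     ] [[-46.61050682  -0.18390345 109.        ]]
loop via scene@.109 [[-49.65496369  -4.84872518 109.        ]]
```

View pics/z14.png

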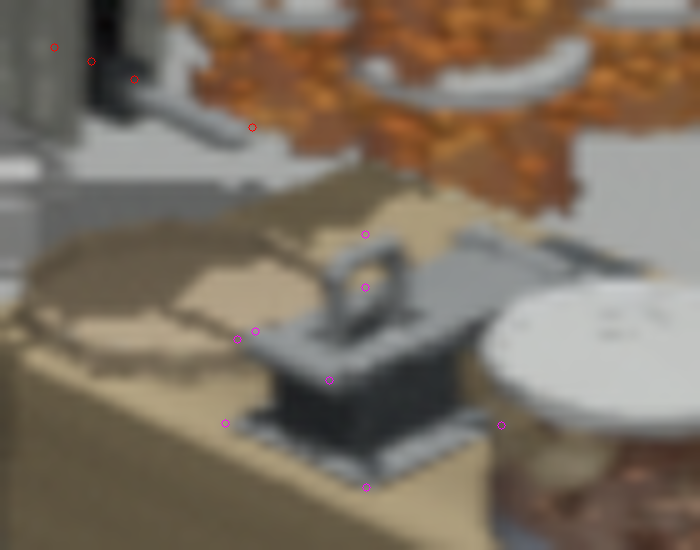

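```bash
python3 -m handwheel '[[0,12,-0.6,0,0.5,0,1],[0,11,0,0,0,0,1],[0,5,0,0,0,0,1],[0,0,0,0,0,0,1]]'
python3 - <<'E'
from h import *
from station import bot
go(bot,w(CH,[-.0455,.06,.0974])[0],-167.8)
s=bot.read_state();print(np.round(tochest(pinpts(s))*1000,1))
S=bot.capture("scene");cv2.imwrite("pics/s15.png",cv2.resize(S["img"][180:245,245:325,::-1],None,fx=9,fy=9,interpolation=cv2.INTER_CUBIC))
E
```

```text
time: 12.32
ee_pos: [0.452, -0.2291, 0.0978]
orientation: [-0.438, -0.55, 0.551, 0.449]
wrist_force: [-0.7, -0.2, 0.3]
gripper_width: 0.0133
t 12.32 pos [ 0.452  -0.2291  0.0978] F [-0.7 -0.2  0.3] w 0.0133 q6 2.36
tool y [-0.014  0.009 -1.   ] shift now-axes [-32.8  -0.    0.5]
jaw ang -167.7
turn about tool y 0.1 shift in final axes [-32.8   0.4   0.4]
[[-45.   37.8  95.2]
 [-45.   77.8  95.7]
 [-45.1  92.8  95.9]
 [-45.1 105.8  96. ]]
```

View pics/s15.png

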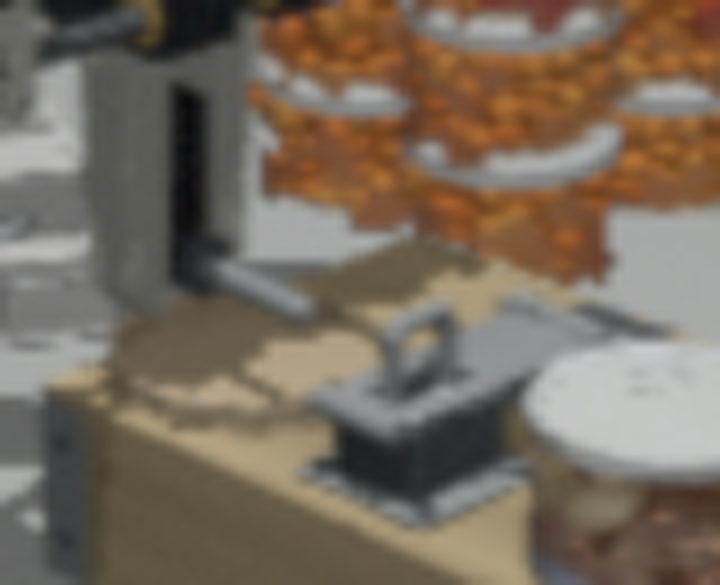

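```bash
python3 -m handwheel '[[-12,0,0.3,0,0,0,1],[-10,0,0,0,0,0,1],[-8,0,0,0,0,0,1],[0,0,0,0,0,0,1]]'
python3 - <<'E'
from h import *
from station import bot
go(bot,w(CH,[-.0455,.0303,.0974])[0],-167.8)
s=bot.read_state();print(np.round(tochest(pinpts(s))*1000,1))
S=bot.capture("scene");cv2.imwrite("pics/s16.png",cv2.resize(S["img"][180:245,245:325,::-1],None,fx=9,fy=9,interpolation=cv2.INTER_CUBIC))
E
```

```text
time: 12.88
ee_pos: [0.4595, -0.2619, 0.0989]
orientation: [-0.439, -0.55, 0.551, 0.448]
wrist_force: [1.0, -0.5, -0.4]
gripper_width: 0.013
t 12.88 pos [ 0.4595 -0.2619  0.0989] F [ 1.  -0.5 -0.4] w 0.013 q6 2.31
tool y [-0.012  0.007 -1.   ] shift now-axes [-28.8   1.3   0.9]
jaw ang -167.7
turn about tool y 0.1 shift in final axes [-28.8   1.5   0.8]
[[-44.6   4.2  96.5]
 [-44.6  44.2  96.9]
 [-44.7  59.2  97. ]
 [-44.7  72.2  97.1]]
```

View pics/s16.png

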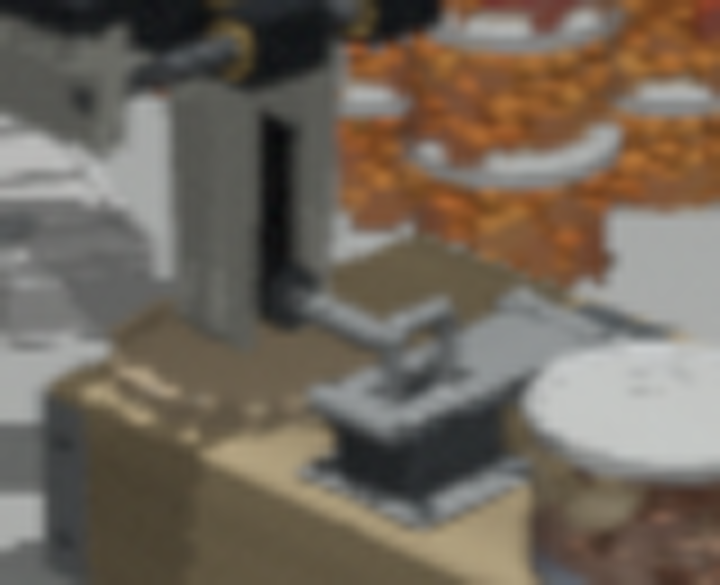

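```bash
python3 -m handwheel '[[0,2,0.5,0,0,0,1],[-6,0,0,0,0,0,1],[-6,0,0,0,0,0,1],[0,0,0,0,0,0,1]]'
python3 - <<'E'
from h import *
from station import bot
go(bot,w(CH,[-.0455,.0303,.0974])[0],-167.8)
s=bot.read_state();print(np.round(tochest(pinpts(s))*1000,1))
S=bot.capture("scene");cv2.imwrite("pics/s17.png",cv2.resize(S["img"][180:245,245:325,::-1],None,fx=9,fy=9,interpolation=cv2.INTER_CUBIC))
E
```

```text
time: 13.42
ee_pos: [0.4615, -0.2737, 0.0964]
orientation: [-0.438, -0.55, 0.551, 0.448]
wrist_force: [0.6, 0.8, 0.2]
gripper_width: 0.0132
t 13.43 pos [ 0.4615 -0.2737  0.0964] F [0.6 0.8 0.2] w 0.0132 q6 2.3
tool y [-0.012  0.008 -1.   ] shift now-axes [-16.9  -1.1   0.3]
jaw ang -167.6
turn about tool y 0.2 shift in final axes [-16.9  -1.    0.2]
[[-45.2  -7.8  94. ]
 [-45.2  32.2  94.4]
 [-45.3  47.2  94.5]
 [-45.3  60.2  94.7]]
```

View pics/s17.png

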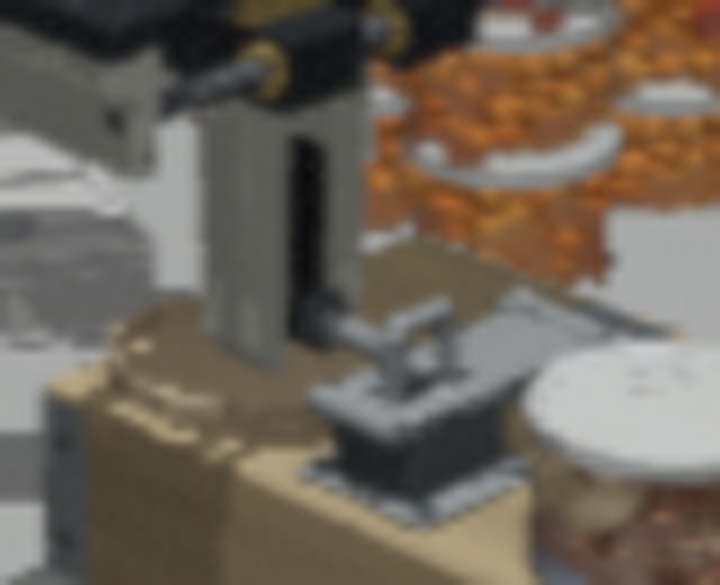

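```bash
python3 -m handwheel '[[-7,0,0.2,0,0,0,1],[-6,0,0,0,0,0,1],[0,0,0,0,0,0,1]]'
python3 - <<'E'
from h import *
from station import bot
go(bot,w(CH,[-.0455,.0303,.0974])[0],-167.8)
s=bot.read_state();print(np.round(tochest(pinpts(s))*1000,1))
E
python3 -m handwheel '[[-3,0,0,0,0,0,1],[-3,0,0,0,0,0,1],[-3,0,0,0,0,0,1],[0,0,0,0,0,0,1]]'
python3 - <<'E'
from h import *
from station import bot
go(bot,w(CH,[-.0455,.0303,.0974])[0],-167.8)
s=bot.read_state();print(np.round(tochest(pinpts(s))*1000,1))
S=bot.capture("scene");cv2.imwrite("pics/s18.png",cv2.resize(S["img"][180:245,245:325,::-1],None,fx=9,fy=9,interpolation=cv2.INTER_CUBIC))
E
```

```text
time: 13.85
ee_pos: [0.4643, -0.2871, 0.0963]
orientation: [-0.438, -0.55, 0.551, 0.448]
wrist_force: [0.1, 1.1, -0.8]
gripper_width: 0.0133
t 13.85 pos [ 0.4643 -0.2871  0.0963] F [ 0.1  1.1 -0.8] w 0.0133 q6 2.28
tool y [-0.012  0.008 -1.   ] shift now-axes [-3.2 -1.1  0.1]
jaw ang -167.6
turn about tool y 0.2 shift in final axes [-3.2 -1.1  0.1]
[[-45.3 -21.5  93.9]
 [-45.4  18.5  94.3]
 [-45.4  33.5  94.4]
 [-45.4  46.5  94.6]]
time: 14.35
ee_pos: [0.4651, -0.291, 0.0955]
orientation: [0.434, 0.552, -0.55, -0.451]
wrist_force: [0.0, 0.1, -0.7]
gripper_width: 0.0132
t 14.35 pos [ 0.4651 -0.291   0.0955] F [ 0.   0.1 -0.7] w 0.0132 q6 2.27
tool y [-0.016  0.018 -1.   ] shift now-axes [ 0.9 -1.9  0.1]
jaw ang -167.6
turn about tool y 0.2 shift in final axes [ 0.8 -1.9  0.1]
[[-45.3 -25.5  92.5]
 [-45.4  14.5  93.3]
 [-45.4  29.5  93.6]
 [-45.5  42.5  93.9]]
```

View pics/s18.png

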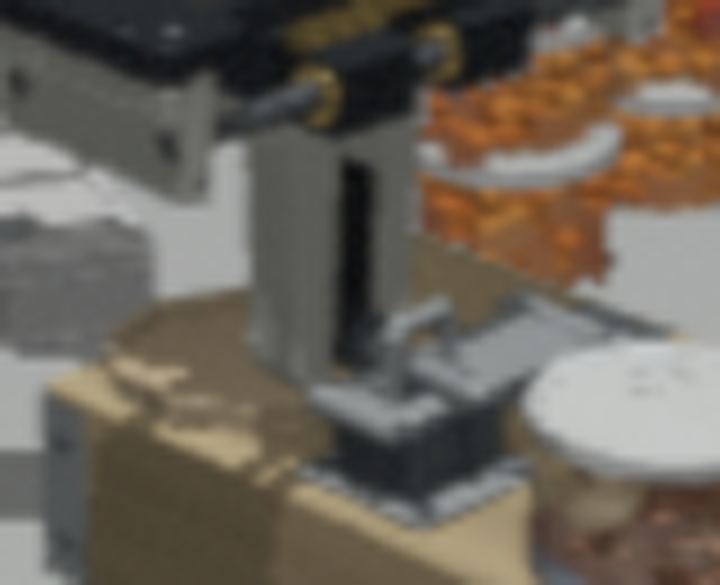

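```bash
for i in 1 2 3; do python3 -m handwheel '[[-4,0,0,0,0,0,1]]' | egrep 'pos|force|wid'; done
python3 - <<'E'
from h import *
from station import bot
s=bot.read_state();print(np.round(tochest(pinpts(s))*1000,1),s["wrist_force"],s["moment"])
E
```

```text
ee_pos: [0.4652, -0.2923, 0.0949]
wrist_force: [-8.9, 18.5, 11.9]
gripper_width: 0.0131
ee_pos: [0.465, -0.2926, 0.0946]
wrist_force: [-7.2, 22.5, 16.1]
gripper_width: 0.013
ee_pos: [0.4649, -0.2926, 0.0946]
wrist_force: [-6.9, 22.5, 17.4]
gripper_width: 0.013
[[-45.6 -26.9  90.4]
 [-45.8  13.   92.1]
 [-45.9  28.   92.7]
 [-46.   41.   93.3]] [-6.86010504 22.45753164 17.36715676] [ 3.82121065  1.33023134 -0.09571687]
```

```bash
python3 -m handwheel '[[0,0,0,0,0,0,1],[0,0,0,0,0,0,0.6],[0,0,0,0,0,0,0.5],[0,0,0,0,0,0,0.4],[0,0,0,0,0,0,0.4]]'
python3 - <<'E'
from h import *
from station import bot
go(bot,w(CH,[-.0455,.0303,.0974])[0],-167.8)
S=bot.capture("scene");cv2.imwrite("pics/s19.png",cv2.resize(S["img"][180:245,245:325,::-1],None,fx=9,fy=9,interpolation=cv2.INTER_CUBIC))
E
```

```text
time: 15.4
ee_pos: [0.4652, -0.2931, 0.0949]
orientation: [0.427, 0.556, -0.547, -0.457]
wrist_force: [-0.3, 0.1, -0.9]
gripper_width: 0.0278
t 15.4 pos [ 0.4652 -0.2931  0.0949] F [-0.3  0.1 -0.9] w 0.0278 q6 2.25
tool y [-0.025  0.037 -0.999] shift now-axes [ 3.  -2.3 -0.2]
jaw ang -167.4
turn about tool y 0.4 shift in final axes [ 2.9 -2.5 -0.2]
```

View pics/s19.png

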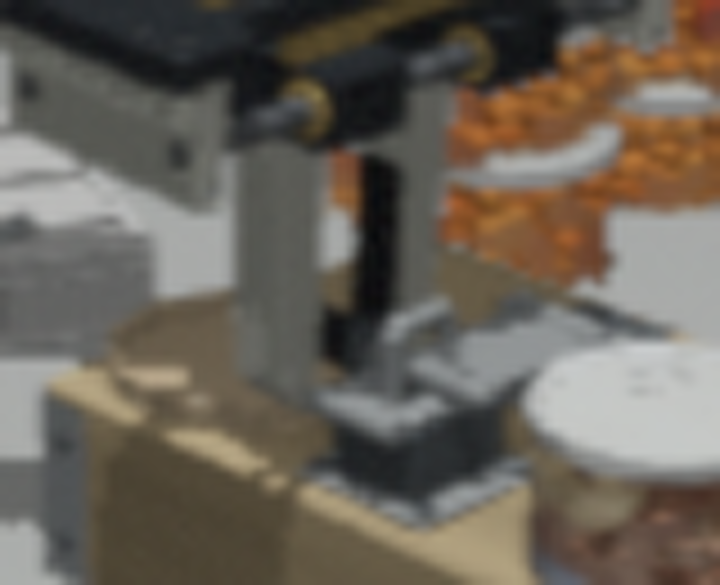

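Released, and the pin stays. I'll retreat straight up, then back and away.

```bash
python3 -m handwheel '[[0,-10,0,0,0,0,0.3],[0,-20,0,0,0,0,0.2],[0,-40,0,0,0,0,0],[0,-50,0,0,0,0,0],[40,-30,0,0,0,0,0],[50,0,0,0,0,0,0],[60,0,0,0,0,0,0],[60,0,0,0,0,0,0]]'
python3 -m handwheel '[[60,0,0,0,0,0,0],[60,0,0,0,0,0,0],[0,0,0,0,0,0,0]]'
python3 - <<'E'
from h import *
from station import bot
S=bot.capture("scene");cv2.imwrite("pics/s20.png",cv2.resize(S["img"][180:260,200:345,::-1],None,fx=5.5,fy=5.5,interpolation=cv2.INTER_CUBIC))
cv2.imwrite("pics/s20b.png",cv2.resize(S["img"][190:245,255:325,::-1],None,fx=10,fy=10,interpolation=cv2.INTER_CUBIC))
T=bot.capture("top");cv2.imwrite("pics/t20.png",cv2.resize(T["img"][135:235,155:365,::-1],None,fx=3.8,fy=3.8,interpolation=cv2.INTER_CUBIC))
pickle.dump((T,S),open("cap3.pkl","wb"))
E
```

```text
time: 16.45
ee_pos: [0.4234, -0.0924, 0.2643]
orientation: [0.431, 0.556, -0.545, -0.457]
wrist_force: [0.3, 0.0, 0.2]
gripper_width: 0.0467
time: 16.82
ee_pos: [0.387, -0.0101, 0.271]
orientation: [0.412, 0.581, -0.543, -0.445]
wrist_force: [0.3, -0.2, 0.1]
gripper_width: 0.0463
```

View pics/s20.png

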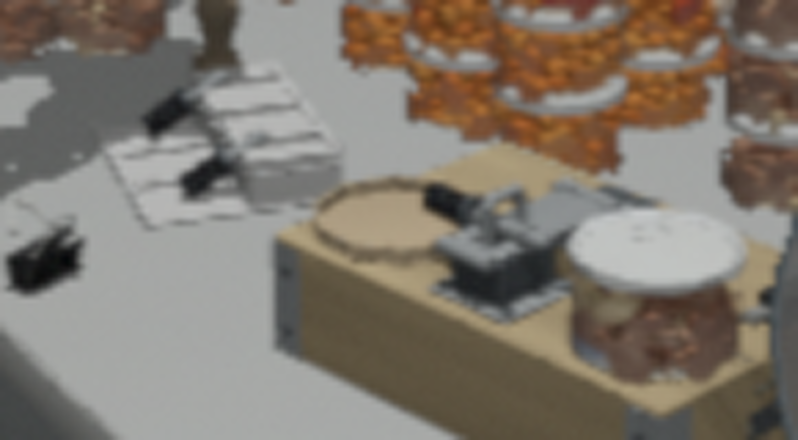

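View pics/s20b.png

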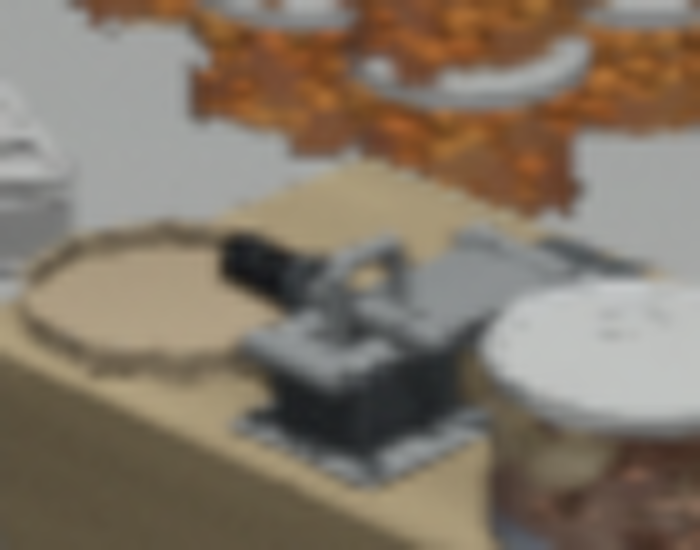

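View pics/t20.png

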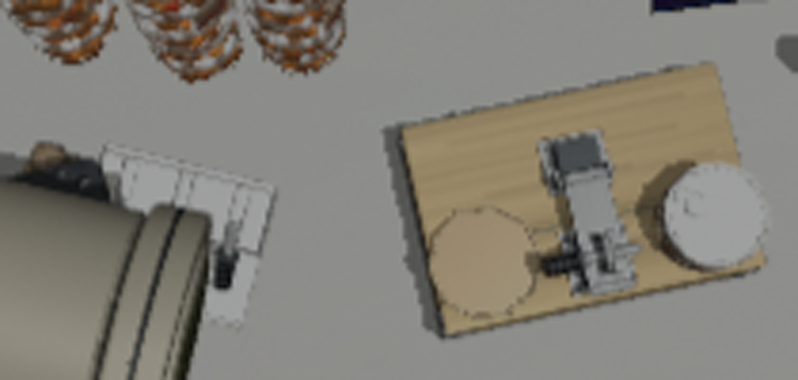

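Run:
```python
from h import *
T,S=pickle.load(open("cap3.pkl","rb"))
im=cv2.resize(T["img"][185:220,290:335,::-1],None,fx=14,fy=14,interpolation=cv2.INTER_CUBIC)
for y in(.043,.015,-.025):
    q=proj(T,w(CH,[-.045,y,.092]))[0];cv2.circle(im,tuple(int(a) for a in((q-[290,185]+.5)*14-.5)),5,(0,0,255),1)
cv2.imwrite("pics/z20.png",im)
im=cv2.resize(S["img"][205:235,270:310,::-1],None,fx=16,fy=16,interpolation=cv2.INTER_CUBIC)
for y in(.043,.015,-.025):
    q=proj(S,w(CH,[-.045,y,.092]))[0]+[.2,.9];cv2.circle(im,tuple(int(a) for a in((q-[270,205]+.5)*16-.5)),5,(0,0,255),1)
cv2.imwrite("pics/z21.png",im)
```

```text
(no output)
```

View pics/z20.png

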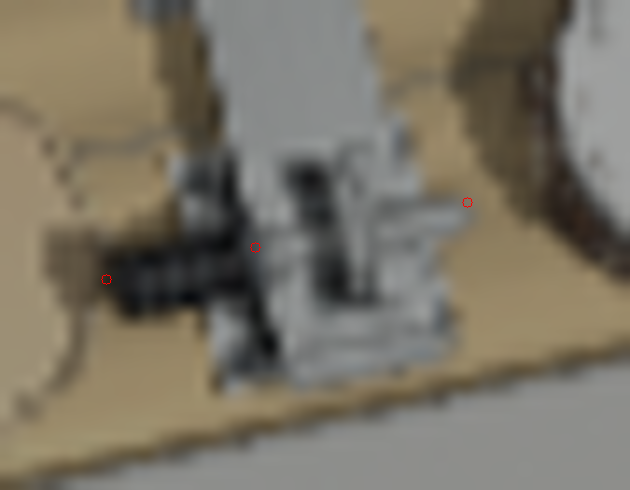

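View pics/z21.png

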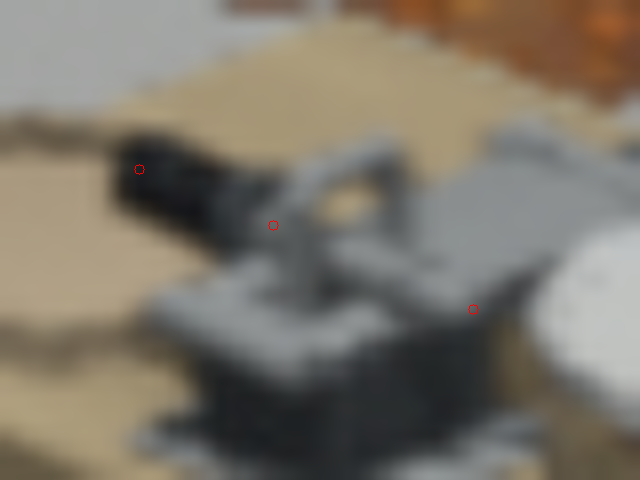

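Run:
```python
import cv2,numpy as np,pickle
T,S=pickle.load(open("cap3.pkl","rb"))
b=cv2.resize(S["img"][180:245,245:325,::-1],None,fx=9,fy=9,interpolation=cv2.INTER_CUBIC)
L=[cv2.imread(f"pics/s{i}.png") for i in(17,18,19)]+[b]
c=[cv2.resize(i[270:430,340:520],None,fx=2,fy=2) for i in L]
cv2.imwrite("pics/cmp.png",np.vstack([np.hstack(c[:2]),np.hstack(c[2:])])[:600])
```

```text
(no output)
```

View pics/cmp.png

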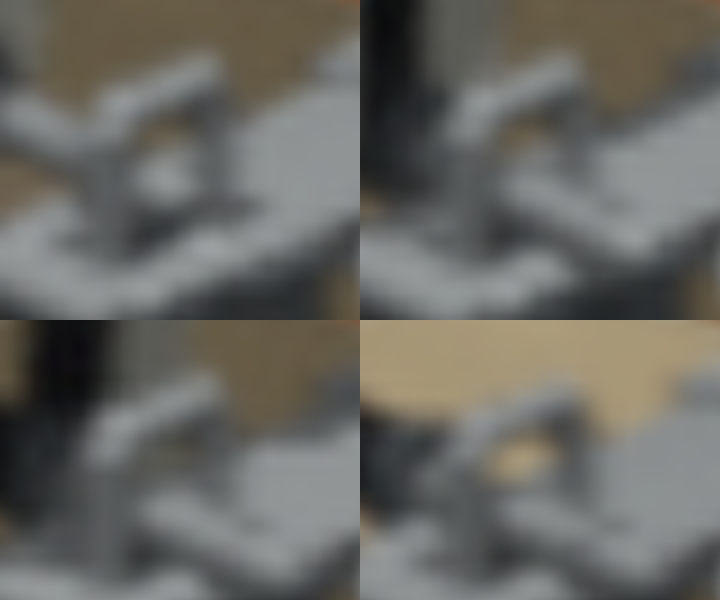

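Run:
```python
from station import bot
s=bot.read_state();print(s["time"],s["wrist_force"],s["gripper_width"])
bot.close_job()
```

```text
16.925 [-0.11299966 -0.84225161 -0.69767831] 0.04619682650211459
the job is handed in; nothing more can be done
```

The chest is locked and I handed the job in at about 17 s; it reports no verdict.

- **Hasp:** I pushed it shut until it stopped, with the fingertips at 90 mm, the height of a shut lip. On the first sweep the fingers slipped over the lip, so I went back and pressed it down from above. The pictures show it flat with the loop standing up through its slot.
- **Pin:** I took the long pin from the middle groove and pushed it through the loop from the side away from the can, over the card tray. It stopped firmly under about 22 N along the pin, with about 17 N upward on the tool. I then let go, and the arm stands clear with about 1 N on the wrist.

**Last checks:**
- The overhead picture shows the collar at the hasp edge. The tip stands out about 11 mm past the far edge, where 10 mm is expected.
- The side camera shows the pin about one pixel (roughly 2 mm) further out than expected. That camera was already about one pixel off elsewhere, and the pin's tip had not visibly moved between the pictures before and after letting go. I trusted the firm stop and the overhead view and did not push the knob again.
- The can and card tray look unmoved, and both short pins are still in their grooves. The stamp is partly hidden in the last pictures; what is visible stands where it was.

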